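# Pull the sprung organiser lid down with the hook pole

### The arm

A 6-joint arm with a two-finger parallel gripper is mounted at the origin on the work surface. World frame = base frame: x ahead of the robot, y to its left, z up, the work surface at z = 0. Lengths are in m, angles in rad, forces in N, time in s.
With the tool pointing down it reaches from about 0.35 to 0.775 m from the base axis. Payload 7.3 kg.
Tool frame: the origin (TCP) lies midway between the tips of the shut fingers; the grasp point (between the pads) lies robot.grasp_offset behind it (robot.grasp_offset is the distance from the TCP to the grasp point, in m); z points along the fingers, x is the direction in which the jaws open and shut, and the axes are right-handed (so a half turn about z gives the same grasp; the last joint's range is limited). The gripper opens to 92 mm and grips with 3 to 60 N. Pads are 19 mm wide; open, the fingers measure 130 mm over their backs; the gripper's body (75 mm by 190 mm) begins 47 mm behind the grasp point.
Start: joints at [0.978, 0.342, 1.524, -0, 1.275, -0.146], TCP at [0.227, 0.473, 0.227] pointing down, gripper open.
Joint ranges: [-2.53, 2.53], [-0.77, 2.02], [0.04, 2.7], [-1, 4.14], [0.28, 2.66], [-3.11, 3.11]. Speed limits (rad/s): [2.57, 2.57, 3.14, 3.14, 3.14, 3.14].

### API

Orientations are given as [roll, pitch, yaw] about the fixed x, y, z axes, in that order (R = Rz(yaw) Ry(pitch) Rx(roll)).
In Python, from cell import robot gives the robot as it stands. The module is installed in compiled form; this text tells all that it offers.
- The arm moves only by the tool move_arm, never from a script. Its argument "increments" is a list of rows, each a list of 7 numbers: the finger opening in mm, from 0 to 91.8, then the shift along the tool's x, y, z in mm, then the turn, a rotation vector about the tool's x, y, z in rad. A call has 1 to 12 rows; each row shifts and turns the pose as measured when the row begins, along the tool's axes as they then stand; what a row does not reach is not made up. A row lasts 1/8 s, in which the tool goes at most 62.5 mm and 10.7 degrees, less where a joint would pass 70% of its speed; a pose out of reach is approached as far as the arm can. A call is refused whole if a number of a shift passes 62.5 or a number of a turn 0.188, either way. A call with a gripper value outside its range is refused whole. The fingers move at their own pace and stop on an object; "newtons" is the grip in N (left out, the last holds). Time passes only in rows, so rows that do not move let the fingers close. It gives the time, the measured TCP pose, the force and the opening at its end, in the units of the state.
- robot.observe(): the state, without advancing time (a new reading comes with each control period).
- robot.read_camera(name): name is "scene" or "top" or "wrist"; returns a dict with "img" (480x640x3 uint8, red, green, blue), "fx", "fy", "cx", "cy" (pixels), "T" (4x4, takes a point from camera to world coordinates). Camera axes: x right, y down, z forward; pixel columns grow to the right and rows downward; lengths in m; the calibration is good to about 2 mm. A picture is of the moment at which its call begins. There is no depth.
- robot.hand_in(): hands the job in, once; it reports no verdict.
Trained networks look in the newest picture that a camera, given by its name, has taken for a name from the list of things; names that differ only in an ending like _2 or _b are one class to them, and where a whole thing is asked for, a point or a joint stands for the part that bears it (a point fixed in the world has none). Each returns a list of dicts, best first, with "conf" (0 to 1); they miss things now and then, are a little off and sometimes report something else, mostly with a low value. They report only what shows in the picture. A call takes as long as a camera call. They do not tell look-alikes from the thing itself.
- robot.look_for(thing, camera): "rect" ([left, top, width, height] in pixels, round what is visible of it).
The state is a dict: "time": time; "qpos": joint angles; "qvel": joint speeds; "joint_efforts": joint torques, N m; "tool_pos": TCP position; "tool_rot": TCP orientation; "contact_force": force on the tool from outside, world axes, zero at the start; "torque": the same for the moment, N m; "opening": finger opening in m.
Only numpy, scipy, OpenCV 4.12 (cv2) and the standard library are available. Lean on these libraries where they do the work, as an engineer would, in place of code of your own. Each camera call takes 0.05 s, during which the arm holds its last target.

### The job

Take the hook pole off its bracket, catch its hook in the ring on the raised lid of the clear shoe-care organiser and pull the lid down until its latch snaps and it stays shut, then hang the pole back in the bracket. Pull gently: the ring is only glued to the acrylic and must never feel more than 18 N. Touch the organiser with the pole only, and leave everything else on the ledge where it is.

Things in the scene. Friction and masses are not known exactly. Their poses are not given: they have to be found in the camera images.
- pole: Upright hook pole, 0.10 to 0.19 kg, in the bracket at first. Origin: on the shaft's axis, level with the prong's axis; z up the shaft, y along the prong. Steel shaft 8 x 8 mm, z 0 to 85 mm; collar 26 x 26 mm, z 85 to 91; beech handle 18 x 18 mm, z 91 to 141. Hook: 6 mm round bar, a prong 30 mm along +y from the shaft's foot, then a tip turned down, lowest point 15 mm below the prong's axis.
- grip (a point): Where to grip the pole: middle of its handle, 120 mm above the pole's origin. Same axes as the pole.
- hook (a point): The hook's seat: on the prong's axis, 15.5 mm along +y from the shaft's axis, midway between shaft and tip (11.5 mm free each way). Same axes as the pole.
- bracket: Fixed bracket. Wooden foot 110 x 100 x 10 mm; two steel posts, 34 mm wide over both, 34 to 46 mm behind (+x of) the origin, 125 mm high; from them two arms, 11 mm wide, 6 mm thick, tops at 125 mm, reach forward to 20 mm before the origin, with a 12 mm wide slot between them, open towards the bracket's -x. Origin: centre of the foot's underside, z up.
- slot (a point): Middle of the slot, above the bracket's origin, at the arms' tops; axes as the bracket. The pole hangs here by its collar, its origin 85 mm below, axes along the bracket's within 0.1 rad. The hook cannot pass up through the slot: lift the pole a few mm (collar off the arms), draw it out through the open -x end by 60 mm or more, then raise it; bring it back the same way.
- organiser: Clear acrylic box fixed to the ledge, 140 (x) x 180 (y) x 90 mm high, open on top under a hinged lid, a tin and jars inside. Origin: centre of its underside; its front is its -x side, z up. The latch's spring catch is on the front wall, 60 mm to +y of the middle, 13 mm out.
- lid_hinge (a point): Middle of the lid's hinge line, at the organiser's back upper edge: 70 mm to +x of its origin, 92 mm up. The line runs along the organiser's y. Same axes as the organiser.
- ring (a point): Centre of the steel ring on the middle of the lid's front edge, 163 mm from the hinge line, 18 mm beyond the lid's edge. Bar 5 mm thick, hole 26 mm across; the hole runs along the organiser's y at every lid angle, so a hook enters sideways. Its y axis is the organiser's y. With the hook borne down in it, the prong's axis is 10 mm below this centre.
- lid (a joint): Lid angle, rad: 0 = level, grows as the front rises, starts at 0.65 to 0.9. Ring centre is 163*sin(angle)+2*cos(angle) mm above the hinge. Clear lid 145 x 188 x 4 mm on a stiff sprung hinge: stays at its start; pulling down at the ring takes about 2 N at first, 3 to 5 N near the bottom; let go unlatched it springs far up. It latches at 0.01 to 0.14, as the latch is set.
- latch (a point): Latch, on the organiser's front wall (nominal place, 90 mm up). It is set up to 9 mm higher or lower each time, not measured: feel for it. Pulled down, the lid's bead forces a spring catch back over 3 to 5 mm of ring travel (8 to 12 N in all at the ring); the force falls to about 4 N as it snaps over; then after 5 to 8 mm more comes a hard stop. Latched: 2 mm above that stop.
- tin_black: Closed round black polish tin, 71 mm across, 25 mm high, on the ledge; to be left alone. Origin: centre of its underside.
- tin_neutral: Closed round plain metal polish tin, 71 mm across, 25 mm high, inside the organiser; leave alone. Origin: centre of its underside.
- brush: Beech shoe brush 150 x 50 x 45 mm, leave alone. Origin: centre of its underside, long along its x.
- shoe_horn: Chrome shoe horn 190 mm long, lying flat, leave alone. Origin: near its middle, long along its x.
- mug: Mug, 80 mm across, 90 mm high, leave alone. Origin: centre of its underside.
- jar: Closed amber glass jar, 66 mm across, 100 mm high, leave alone. Origin: centre of its underside.
- bowl: White bowl, 100 mm across, 45 mm high, leave alone. Origin: centre of its underside.
- spoon: Spoon lying along its x, leave alone.
Things that resemble listed ones, but are neither listed nor needed, are in the scene too. Leave any orange, pink or turquoise look-alike of the pole alone.

How it is judged:
By the outcome, as a careful person would: the job done as asked, in the order asked, and still so for the second after the job is handed in, with the robot touching nothing.
It also fails if it takes over 72 s, if anything falls off the work surface, if the arm or the gripper's body presses on something with over 40 N, if the wrist force passes 120 N, or if a joint passes its speed limit or range.

## Working session

There is one attempt and no reset: what is moved stays moved. The work goes in short steps, Python scripts to look and compute and a tool call to move; the robot and the scene stay as the last step left them, time stands still between calls to the robot, and variables do not carry over. Pictures are saved under pics/ and viewed, and the job is handed in when it is done.

Besides the shell and the picture viewer there is one more tool, called after ">>>" by a JSON object that holds its "method" and its "body", one argument or row to a line. move_arm: Moves the arm, as the interface text tells. Its arguments: {"type":"object","properties":{"increments":{"type":"array"},"newtons":{"type":"number"}},"required":["increments"]}

```bash
mkdir -p pics
python3 - <<'E'
from cell import robot
import cv2
print(robot.observe())
for n in ("scene","top","wrist"):
    c=robot.read_camera(n)
    cv2.imwrite(f"pics/{n}0.png",c["img"][:,:,::-1])
    print(n,c["fx"],c["fy"],c["cx"],c["cy"],c["T"].round(4).tolist())
    for t in ("pole","hook","bracket","organiser","ring","lid","latch"):
        try: print(t,[(d["rect"],round(d["conf"],2)) for d in robot.look_for(t,n)])
        except Exception as e: print(t,e)
print(robot.grasp_offset, robot.observe()["time"])
E
```

```text
{'time': 0.0, 'qpos': array([ 9.77952994e-01,  3.42742898e-01,  1.52503197e+00,  3.70738181e-06,
        1.27540805e+00, -1.45995314e-01]), 'qvel': array([ 1.45003075e-03,  4.27454935e-04,  1.66507018e-03,  1.02773975e-03,
       -6.91523167e-04,  5.92561558e-05]), 'joint_efforts': array([ 5.92904726e-04, -4.31233943e+01, -2.44229168e+01,  7.15755788e-02,
        5.59384050e-02, -1.43162360e-04]), 'tool_pos': array([0.22660674, 0.47311352, 0.22602928]), 'tool_rot': array([-3.14135780e+00,  1.57282373e-03,  1.12394741e+00]), 'contact_force': array([-0.23021856, -0.20613581,  0.5547964 ]), 'torque': array([-0.00778556,  0.00828915, -0.03811701]), 'opening': 0.09180829815422348}
scene 526.7730935972107 526.7730935972107 320.1554857748967 240.01732657956498 [[0.687, 0.5522, -0.4724, 1.0622], [0.7265, -0.5349, 0.4314, -0.4936], [-0.0145, -0.6396, -0.7686, 0.978], [0.0, 0.0, 0.0, 1.0]]
pole [([432.0, 253.5, 66.9, 22.7], 0.76), ([343.0, 124.3, 35.4, 36.1], 0.72), ([389.5, 163.2, 9.1, 42.4], 0.62), ([331.8, 246.0, 33.7, 56.8], 0.61), ([155.4, 243.9, 56.3, 49.4], 0.41)]
hook [([342.2, 125.8, 
[... 862 characters left out ...]
212.4, 44.9, 34.3], 0.64), ([159.3, 314.8, 18.9, 61.5], 0.59)]
bracket [([208.2, 226.1, 40.5, 46.8], 0.59)]
organiser [([361.9, 203.1, 88.5, 64.1], 0.84)]
ring [([363.1, 207.0, 89.1, 48.8], 0.59)]
lid [([365.5, 208.6, 86.7, 40.0], 0.86), ([205.5, 227.0, 44.6, 48.8], 0.55)]
latch [([359.7, 206.7, 91.2, 58.4], 0.8), ([210.1, 228.5, 38.7, 48.3], 0.25)]
wrist 342.6784591171788 342.6784591171788 319.22550267686586 244.0418237394408 [[0.4317, 0.8599, 0.2723, 0.1535], [0.902, -0.4119, -0.1292, 0.5086], [0.001, 0.3014, -0.9535, 0.385], [0.0, 0.0, 0.0, 1.0]]
pole [([226.6, 228.6, 74.6, 108.5], 0.94)]
hook [([229.7, 232.6, 69.2, 102.0], 0.83)]
bracket []
organiser []
ring []
lid []
latch []
0.0188 1.2
```

View pics/scene0.png

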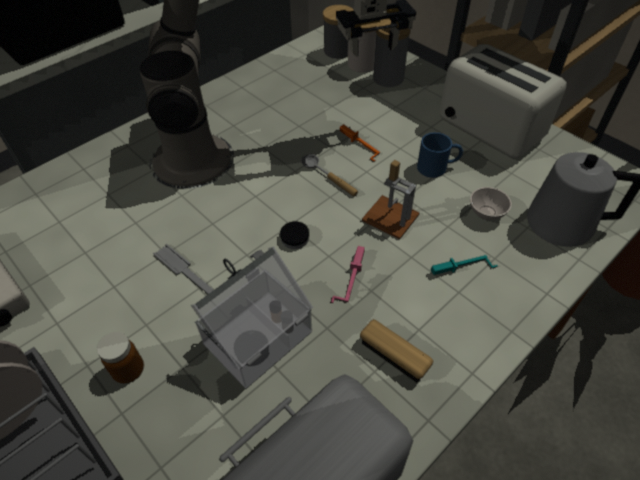

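View pics/top0.png

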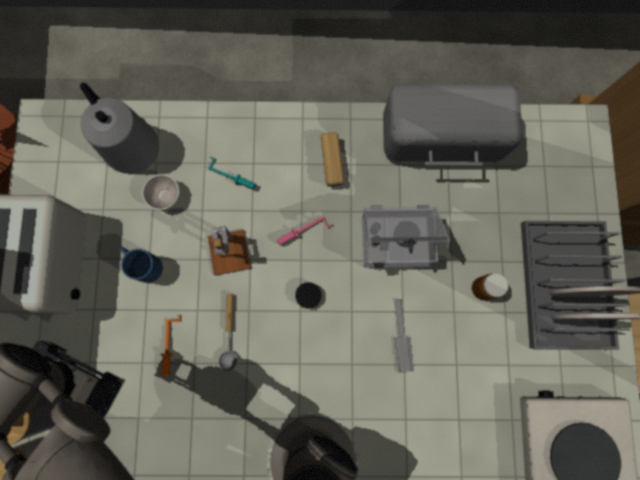

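View pics/wrist0.png

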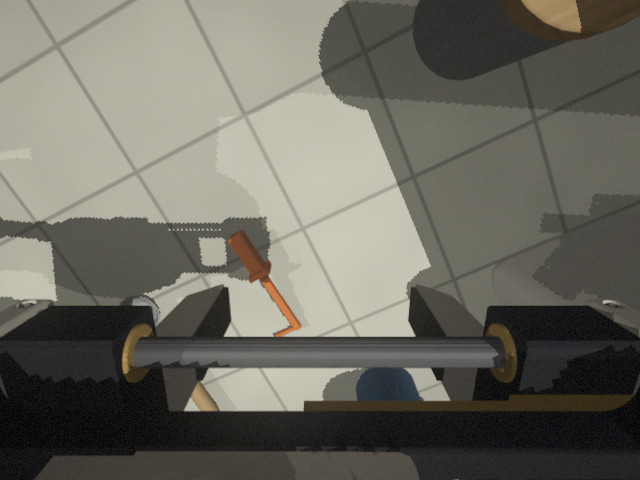

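Run:
```python
import cv2,numpy as np
s=cv2.imread("pics/scene0.png");t=cv2.imread("pics/top0.png")
f=lambda im,x,y,w,h:cv2.resize(im[y:y+h,x:x+w],(400,int(400*h/w)),interpolation=cv2.INTER_CUBIC)
a=np.hstack([f(s,350,150,80,60),f(t,195,220,80,60)]);b=np.hstack([f(s,190,240,130,98),f(t,350,195,120,90)])
cv2.imwrite("pics/crop0.png",np.vstack([a,b]))
```

```text
Traceback (most recent call last):
ValueError: all the input array dimensions except for the concatenation axis must match exactly, but along dimension 0, the array at index 0 has size 301 and the array at index 1 has size 300
```

Run:
```python
import cv2,numpy as np
s=cv2.imread("pics/scene0.png");t=cv2.imread("pics/top0.png")
f=lambda im,x,y,w,h:np.clip(1.7*cv2.resize(im[y:y+h,x:x+w],(400,300),interpolation=cv2.INTER_CUBIC).astype(float),0,255).astype(np.uint8)
a=np.hstack([f(s,350,155,100,75),f(t,190,215,80,60)]);b=np.hstack([f(s,180,240,160,120),f(t,350,195,120,90)])
cv2.imwrite("pics/crop0.png",np.vstack([a,b]))
```

```text
(no output)
```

View pics/crop0.png

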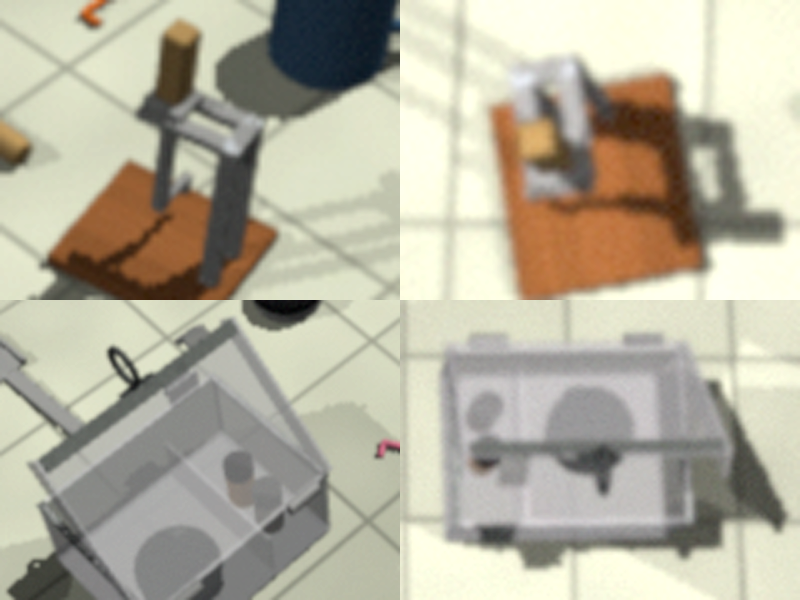

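```bash
cat > h.py <<'E'
import numpy as np, cv2, json
from scipy.optimize import least_squares
CAM={"scene":(526.773,320.155,240.017,np.array([[0.687,0.5522,-0.4724,1.0622],[0.7265,-0.5349,0.4314,-0.4936],[-0.0145,-0.6396,-0.7686,0.978],[0,0,0,1]])),
"top":(489.033,315.425,241.361,np.array([[0.0051,-0.9834,0.1813,0.3191],[-1.0,-0.0065,-0.0071,0.006],[0.0081,-0.1813,-0.9834,1.3156],[0,0,0,1]]))}
def proj(c,P):
    f,cx,cy,T=CAM[c] if isinstance(c,str) else c
    p=(np.atleast_2d(P)-T[:3,3])@T[:3,:3]
    return np.c_[f*p[:,0]/p[:,2]+cx,f*p[:,1]/p[:,2]+cy]
def tri(obs):
    def r(P): return np.concatenate([(proj(c,P)[0]-np.array(u)) for c,u in obs])
    s=least_squares(r,[.5,0,.1]); return s.x, r(s.x)
def onz(c,u,z):
    f,cx,cy,T=CAM[c] if isinstance(c,str) else c
    d=T[:3,:3]@np.array([(u[0]-cx)/f,(u[1]-cy)/f,1]); return T[:3,3]+d*(z-T[2,3])/d[2]
def Rz(a): return np.array([[np.cos(a),-np.sin(a),0],[np.sin(a),np.cos(a),0],[0,0,1]])
def camt(d): return (d["fx"],d["cx"],d["cy"],d["T"])
E
python3 - <<'E'
from h import *
for c,us in (("top",[(208.4,236),(244,230),(251,268.4),(214,274.6)]),("scene",[(362,220.5),(382.5,195.5),(419.3,213.8)])):
    for u in us: print(c,onz(c,u,.01).round(4))
print("handle top",tri([("top",(218.2,242.4)),("scene",(395.2,162.8))]))
print("ring",tri([("scene",(228.8,266.8)),("top",(350+203/3.333,195+175/3.333))]))
# box rim corners top: 
for u in [(445,345),(690,345),(690,535),(450,540)]:
    print(onz("top",(350+(u[0]-400)/3.333,195+(u[1]-300)/3.333),.09).round(4))
E
```

```text
top [0.5727 0.2873 0.01  ]
top [0.59   0.1913 0.01  ]
top [0.4849 0.1692 0.01  ]
top [0.4675 0.2676 0.01  ]
scene [0.4935 0.1667 0.01  ]
scene [0.4706 0.2667 0.01  ]
scene [0.5771 0.2849 0.01  ]
handle top (array([0.52520613, 0.2277739 , 0.18063159]), array([-0.38288418, -0.34128605, -0.47270069,  0.10913946]))
ring (array([ 0.51240531, -0.22279174,  0.1992453 ]), array([-0.30745109,  0.03348301, -0.33138554, -0.20176139]))
[ 0.6322 -0.1266  0.09  ]
[ 0.6335 -0.3168  0.09  ]
[ 0.4849 -0.3109  0.09  ]
[ 0.48   -0.1284  0.09  ]
```

```bash
cat >> h.py <<'E'
from scipy.spatial.transform import Rotation as Ro
def plan(st,pos,yaw,n,tilt=(np.pi,0)):
    """rows (tool-frame shift mm, turn) from measured pose to pos, tool down at yaw"""
    p=np.array(st["tool_pos"]);R=Ro.from_euler("xyz",st["tool_rot"])
    Rt=Ro.from_euler("xyz",[tilt[0],tilt[1],yaw]); w=(R.inv()*Rt).as_rotvec()/n
    d=(np.array(pos)-p)/n
    for i in range(n):
        s=R.inv().apply(d)*1000
        print([round(float(x),1) for x in s],[round(float(x),4) for x in w])
        R=R*Ro.from_rotvec(w)
E
python3 - <<'E'
from h import *
from cell import robot
plan(robot.observe(),[.515,.226,.26],1.76,10)
E
```

```text
[-9.9, 36.7, -3.3] [0.0, -0.0, -0.0636]
[-12.2, 36.0, -3.3] [0.0, -0.0, -0.0636]
[-14.4, 35.1, -3.3] [0.0, -0.0, -0.0636]
[-16.6, 34.1, -3.3] [0.0, -0.0, -0.0636]
[-18.8, 33.0, -3.3] [0.0, -0.0, -0.0636]
[-20.8, 31.8, -3.3] [0.0, -0.0, -0.0636]
[-22.8, 30.4, -3.3] [0.0, -0.0, -0.0636]
[-24.7, 28.9, -3.3] [0.0, -0.0, -0.0636]
[-26.5, 27.2, -3.3] [0.0, -0.0, -0.0636]
[-28.2, 25.5, -3.3] [0.0, -0.0, -0.0636]
```

>>> {"method": "move_arm", "body": {
  "increments": [
    [91.8,-10,37,-3.3,0,0,-0.064],
    [91.8,-12,36,-3.3,0,0,-0.064],
    [91.8,-14.5,35,-3.3,0,0,-0.064],
    [91.8,-16.5,34,-3.3,0,0,-0.064],
    [91.8,-19,33,-3.3,0,0,-0.064],
    [91.8,-21,32,-3.3,0,0,-0.064],
    [91.8,-23,30.5,-3.3,0,0,-0.064],
    [91.8,-25,29,-3.3,0,0,-0.064],
    [91.8,-26.5,27,-3.3,0,0,-0.064],
    [91.8,-28,25.5,-3.3,0,0,-0.064],
    [91.8,0,0,0,0,0,0]
  ]
}}

```text
time: 2.58
tool_pos: [0.5273, 0.2213, 0.2605]
tool_rot: [3.14, -0.001, 1.787]
contact_force: [-0.4, -0.0, 0.1]
opening: 0.0915
```

Run:
```python
from h import *
from cell import robot
s=robot.observe();print(s["time"],s["tool_pos"],s["tool_rot"],s["contact_force"])
c=robot.read_camera("wrist"); np.save("w1T.npy",c["T"]);print(c["T"].round(4).tolist())
cv2.imwrite("pics/w1.png",np.clip(c["img"][:,:,::-1]*1.6,0,255).astype(np.uint8))
print(robot.look_for("pole","wrist"))
```

```text
2.575 [0.52725583 0.22131806 0.2605462 ] [ 3.14029727e+00 -7.88545236e-04  1.78736854e+00] [-0.40783847 -0.01282329  0.12698845]
[[-0.2153, 0.9307, 0.2958, 0.4477], [0.9765, 0.2047, 0.0666, 0.2033], [0.0014, 0.3032, -0.9529, 0.4187], [0.0, 0.0, 0.0, 1.0]]
[{'rect': [248.1, 326.3, 88.1, 67.3], 'conf': 0.94}, {'rect': [309.3, 206.4, 44.2, 56.1], 'conf': 0.86}, {'rect': [466.6, 0.0, 66.5, 85.3], 'conf': 0.82}, {'rect': [95.1, 206.8, 123.7, 42.5], 'conf': 0.56}]
```

View pics/w1.png

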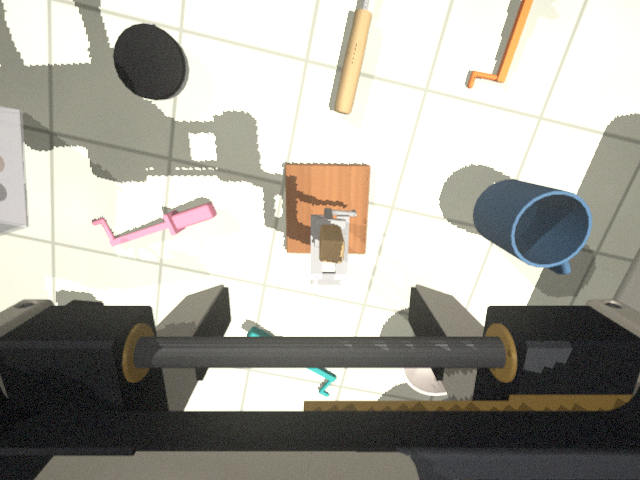

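Run:
```python
from h import *
im=cv2.imread("pics/w1.png")
cv2.imwrite("pics/w1c.png",cv2.resize(im[150:300,270:390],(600,750)[::1] if 0 else (480,600),interpolation=cv2.INTER_CUBIC))
T=np.load("w1T.npy");C=(342.678,319.226,244.042,T)
for u in [(286,164),(370,165),(366,253),(288,251)]: print(onz(C,u,.01).round(4))
```

```text
[0.4873 0.173  0.01  ]
[0.4673 0.2689 0.01  ]
[0.5734 0.2921 0.01  ]
[0.592  0.1954 0.01  ]
```

View pics/w1c.png

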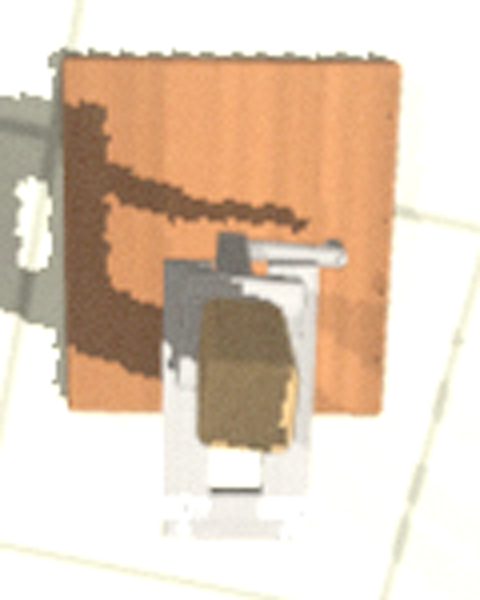

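Run:
```python
from h import *
T=np.load("w1T.npy");C=(342.678,319.226,244.042,T)
for u in [(198,365),(284,365),(290,447),(198,443),(243,405)]: print(onz(C,(270+u[0]/4,150+u[1]/4),.181).round(4))
print("ends prong", onz(C,(270+235/4,150+252/4),.04),onz(C,(270+340/4,150+250/4),.04))
print(tri([(C,(330.8,251.2)),("top",(218.2,242.4)),("scene",(395.2,162.8))]))
b=np.array([.530,.231,0])
for z in (.04,.125): print(proj(C,b+[0,0,z]), (proj(C,b+[0,0,z])-[270,150])*4)
```

```text
[0.5193 0.2196 0.181 ]
[0.516  0.2349 0.181 ]
[0.5312 0.2397 0.181 ]
[0.5341 0.2229 0.181 ]
[0.5251 0.2293 0.181 ]
ends prong [0.52704803 0.23234215 0.04      ] [0.5201276  0.26110634 0.04      ]
(array([0.5252882 , 0.22928105, 0.17989417]), array([-0.26108714, -0.15979154, -0.96291372, -0.32340313, -0.02800302,
        0.0569785 ]))
[[327.00785785 215.25162915]] [[228.0314314 261.0065166]]
[[329.20461715 236.48201552]] [[236.81846859 345.92806208]]
```

>>> {"method": "move_arm", "body": {
  "increments": [
    [91.8,4.5,0,10,0,0,0],
    [91.8,4.5,0,22,0,0,0],
    [91.8,0,0,22,0,0,0],
    [91.8,0,0,22,0,0,0],
    [60,0,0,20,0,0,0],
    [40,0,0,14,0,0,0],
    [30,0,0,5,0,0,0],
    [30,0,0,0,0,0,0]
  ],
  "newtons": 20
}}

```text
time: 3.68
tool_pos: [0.5158, 0.24, 0.1396]
tool_rot: [-3.139, -0.003, 1.797]
contact_force: [0.8, 0.1, -0.0]
opening: 0.0566
```

Run:
```python
from h import *
from cell import robot
s=robot.observe();print(s["time"],s["tool_pos"],s["tool_rot"],s["contact_force"],s["torque"])
c=robot.read_camera("wrist"); np.save("w2T.npy",c["T"])
cv2.imwrite("pics/w2.png",cv2.resize(np.clip(c["img"][130:370,160:480,::-1]*1.6,0,255).astype(np.uint8),(800,600)))
```

```text
3.675 [0.51577419 0.24000615 0.13962824] [-3.13902276 -0.00322041  1.79695369] [ 0.83584348  0.08213631 -0.01800101] [ 0.07658832  0.02504398 -0.00266189]
```

View pics/w2.png

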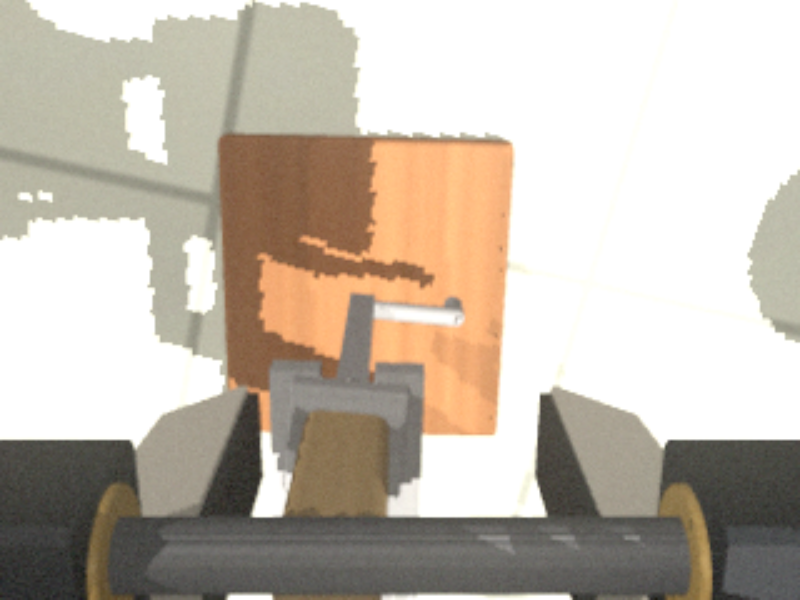

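>>> {"method": "move_arm", "body": {
  "increments": [
    [56,-5,3,0,0,0,0],
    [56,-5,3,0,0,0,0],
    [56,-1.5,1,0,0,0,0],
    [56,0,0,0,0,0,0],
    [56,0,0,0,0,0,0]
  ]
}}

```text
time: 4.35
tool_pos: [0.5274, 0.2295, 0.1418]
tool_rot: [3.14, -0.003, 1.796]
contact_force: [0.6, 0.1, 0.5]
opening: 0.0561
```

Run:
```python
from h import *
from cell import robot
s=robot.observe();print(s["time"],s["tool_pos"],s["tool_rot"],s["contact_force"],s["torque"])
c=robot.read_camera("wrist"); np.save("w2T.npy",c["T"])
cv2.imwrite("pics/w3.png",cv2.resize(np.clip(c["img"][130:370,160:480,::-1]*1.6,0,255).astype(np.uint8),(800,600)))
```

```text
4.35 [0.52740018 0.22946953 0.14178126] [ 3.13980475 -0.0034514   1.79581303] [0.55047033 0.11058583 0.54339782] [0.07858261 0.02587437 0.00786421]
```

View pics/w3.png

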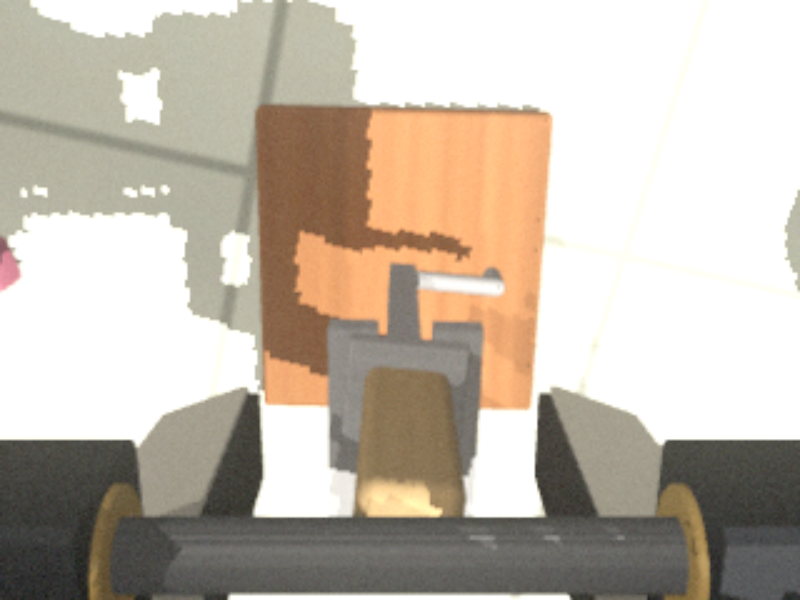

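>>> {"method": "move_arm", "body": {
  "increments": [
    [30,0,0,0,0,0,0],
    [20,0,0,0,0,0,0],
    [15,0,0,0,0,0,0],
    [10,0,0,0,0,0,0],
    [10,0,0,0,0,0,0],
    [10,0,0,0,0,0,0]
  ],
  "newtons": 45
}}

```text
time: 5.15
tool_pos: [0.527, 0.2299, 0.1417]
tool_rot: [3.14, -0.004, 1.796]
contact_force: [0.3, 1.2, 1.0]
opening: 0.0177
```

Run:
```python
from h import *
from cell import robot
s=robot.observe();print(s["time"],s["tool_pos"],s["tool_rot"],s["contact_force"],s["torque"],s["opening"])
c=robot.read_camera("wrist"); np.save("w4T.npy",c["T"])
cv2.imwrite("pics/w4.png",cv2.resize(np.clip(c["img"][130:370,160:480,::-1]*1.6,0,255).astype(np.uint8),(800,600)))
```

```text
5.15 [0.52701415 0.22985842 0.14171051] [ 3.14020931 -0.0035887   1.79647763] [0.32632253 1.20274631 1.04975131] [ 0.06156832  0.04173541 -0.01473   ] 0.017749446449780167
```

View pics/w4.png

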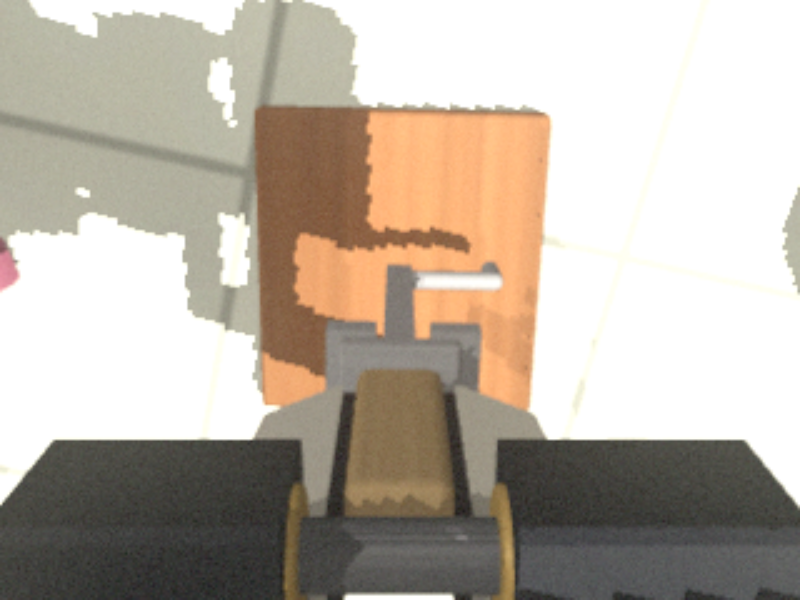

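>>> {"method": "move_arm", "body": {
  "increments": [
    [10,0,0,-3,0,0,0],
    [10,0,0,-3,0,0,0],
    [10,0,0,0,0,0,0],
    [10,0,0,0,0,0,0],
    [10,0,-8,0,0,0,0],
    [10,0,-14,0,0,0,0],
    [10,0,-18,0,0,0,0],
    [10,0,-18,0,0,0,0],
    [10,0,-10,0,0,0,0],
    [10,0,0,0,0,0,0]
  ]
}}

```text
time: 6.45
tool_pos: [0.4561, 0.2134, 0.1471]
tool_rot: [-3.14, -0.003, 1.797]
contact_force: [-0.3, -0.1, -1.8]
opening: 0.0177
```

Run:
```python
from h import *
from cell import robot
s=robot.observe();print(s["time"],s["tool_pos"],s["tool_rot"],s["contact_force"],s["torque"],s["opening"])
c=robot.read_camera("wrist"); np.save("w5T.npy",c["T"])
cv2.imwrite("pics/w5.png",cv2.resize(np.clip(c["img"][130:370,160:480,::-1]*1.6,0,255).astype(np.uint8),(800,600)))
```

```text
6.45 [0.45607613 0.21337999 0.14713107] [-3.14026311 -0.00328607  1.79651749] [-0.33247008 -0.1492062  -1.7743019 ] [ 0.02240819 -0.00642116 -0.02408464] 0.01768837193549321
```

View pics/w5.png

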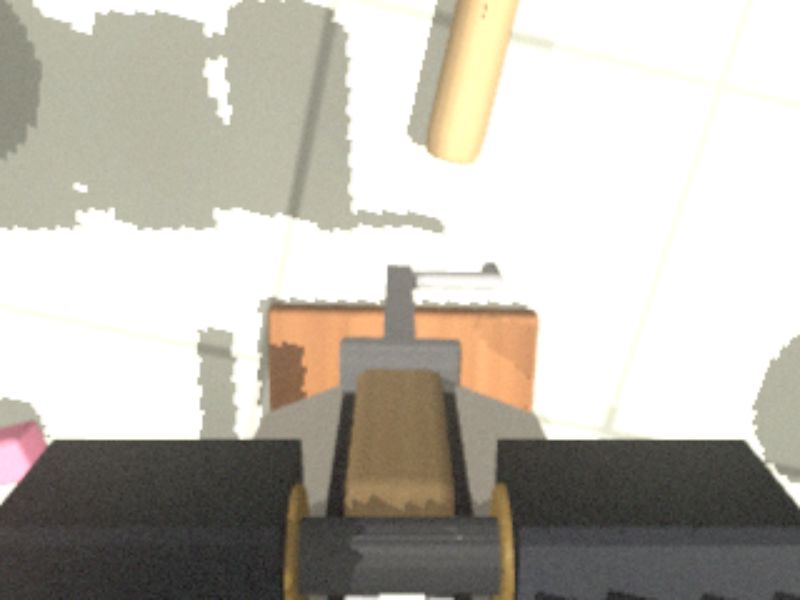

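Run:
```python
from h import *
from cell import robot
s=robot.observe()
T=np.load("w5T.npy");C=(342.678,319.226,244.042,T)
for u in [(399,268),(415,278),(490,275)]: 
  P=onz(C,(160+u[0]/2.5,130+u[1]/2.5),s["tool_pos"][2]-.1017); R=Ro.from_euler("xyz",s["tool_rot"])
  print(P, R.inv().apply(P-s["tool_pos"])*1000)
s=dict(s); 
plan(s,[.43,.19,.21],1.75,3);print()
s["tool_pos"]=[.43,.19,.21];s["tool_rot"]=[np.pi,0,1.75]
plan(s,[.42,-.20,.31],1.571,12)
```

```text
[0.45123465 0.21270997 0.04547462] [  0.13685377  -5.30332656 101.70539365]
[0.45332523 0.21840418 0.04547462] [  5.2191406   -1.99202268 101.71932462]
[0.4470506  0.24137104 0.04547462] [ 29.0074558   -2.97036952 101.7980909 ]
[-5.6, -10.4, -21.0] [-0.0003, -0.0011, 0.0155]
[-5.8, -10.3, -20.9] [-0.0003, -0.0011, 0.0155]
[-5.9, -10.2, -20.9] [-0.0003, -0.0011, 0.0155]

[-31.8, -6.6, -8.3] [0.0, -0.0, 0.0149]
[-31.9, -6.1, -8.3] [0.0, -0.0, 0.0149]
[-32.0, -5.7, -8.3] [0.0, -0.0, 0.0149]
[-32.1, -5.2, -8.3] [0.0, -0.0, 0.0149]
[-32.2, -4.7, -8.3] [0.0, -0.0, 0.0149]
[-32.2, -4.2, -8.3] [0.0, -0.0, 0.0149]
[-32.3, -3.7, -8.3] [0.0, -0.0, 0.0149]
[-32.3, -3.3, -8.3] [0.0, -0.0, 0.0149]
[-32.4, -2.8, -8.3] [0.0, -0.0, 0.0149]
[-32.4, -2.3, -8.3] [0.0, -0.0, 0.0149]
[-32.5, -1.8, -8.3] [0.0, -0.0, 0.0149]
[-32.5, -1.3, -8.3] [0.0, -0.0, 0.0149]
```

>>> {"method": "move_arm", "body": {
  "increments": [
    [10,-6,-10,-21,0,0,0.0155],
    [10,-6,-10,-21,0,0,0.0155],
    [10,-20,-8,-18,0,0,0.0155],
    [10,-32,-6.5,-8.3,0,0,0.015],
    [10,-32,-6,-8.3,0,0,0.015],
    [10,-32,-5.5,-8.3,0,0,0.015],
    [10,-32,-5,-8.3,0,0,0.015],
    [10,-32,-4.5,-8.3,0,0,0.015],
    [10,-32,-4,-8.3,0,0,0.015],
    [10,-32,-3.5,-8.3,0,0,0.015],
    [10,-20,-3,-8.3,0,0,0.015],
    [10,0,0,0,0,0,0]
  ]
}}

```text
time: 8.0
tool_pos: [0.4361, -0.0811, 0.2782]
tool_rot: [3.133, -0.001, 1.624]
contact_force: [0.9, -0.6, -2.4]
opening: 0.0179
```

Run:
```python
from h import *
from cell import robot
s=robot.observe();print(s["time"],s["tool_pos"],s["tool_rot"],s["contact_force"],s["opening"])
plan(s,[.42,-.30,.31],1.571,9)
```

```text
8.0 [ 0.4360728  -0.08112769  0.27824745] [ 3.13329791e+00 -8.85420341e-04  1.62397594e+00] [ 0.92053083 -0.64248157 -2.42901807] 0.017910073652623794
[-24.2, -3.0, -3.6] [0.0009, -0.0001, 0.0059]
[-24.2, -2.9, -3.6] [0.0009, -0.0001, 0.0059]
[-24.2, -2.8, -3.6] [0.0009, -0.0001, 0.0059]
[-24.2, -2.6, -3.6] [0.0009, -0.0001, 0.0059]
[-24.3, -2.5, -3.6] [0.0009, -0.0001, 0.0059]
[-24.3, -2.3, -3.5] [0.0009, -0.0001, 0.0059]
[-24.3, -2.2, -3.5] [0.0009, -0.0001, 0.0059]
[-24.3, -2.1, -3.5] [0.0009, -0.0001, 0.0059]
[-24.3, -1.9, -3.5] [0.0009, -0.0001, 0.0059]
```

>>> {"method": "move_arm", "body": {
  "increments": [
    [10,-24,-3,-5,0,0,0.006],
    [10,-28,-3,-5,0,0,0.006],
    [10,-28,-3,-5,0,0,0.006],
    [10,-28,-2.5,-4,0,0,0.006],
    [10,-28,-2,-4,0,0,0.006],
    [10,-28,-2,-3,0,0,0.006],
    [10,-25,-2,-3,0,0,0.006],
    [10,-15,0,0,0,0,0.006],
    [10,0,0,0,0,0,0],
    [10,0,0,0,0,0,0]
  ]
}}

```text
time: 9.25
tool_pos: [0.4294, -0.2851, 0.3037]
tool_rot: [3.135, -0.008, 1.583]
contact_force: [0.2, -0.4, -2.1]
opening: 0.0175
```

Run:
```python
from h import *
from cell import robot
s=robot.observe();print(s["time"],s["tool_pos"],s["tool_rot"],s["contact_force"],s["opening"])
c=robot.read_camera("wrist"); np.save("w6T.npy",c["T"])
cv2.imwrite("pics/w6.png",np.clip(c["img"][:,:,::-1]*1.6,0,255).astype(np.uint8))
plan(s,[.513,-.295,.307],1.571,6)
```

```text
9.25 [ 0.42938694 -0.28507547  0.30368212] [ 3.13450033 -0.0079102   1.58298197] [ 0.24183145 -0.36530871 -2.13333722] 0.017470365764519907
[-1.8, 13.9, -0.5] [0.0012, -0.0013, 0.002]
[-1.8, 13.9, -0.5] [0.0012, -0.0013, 0.002]
[-1.8, 13.9, -0.5] [0.0012, -0.0013, 0.002]
[-1.7, 13.9, -0.5] [0.0012, -0.0013, 0.002]
[-1.7, 13.9, -0.5] [0.0012, -0.0013, 0.002]
[-1.7, 13.9, -0.5] [0.0012, -0.0013, 0.002]
```

View pics/w6.png

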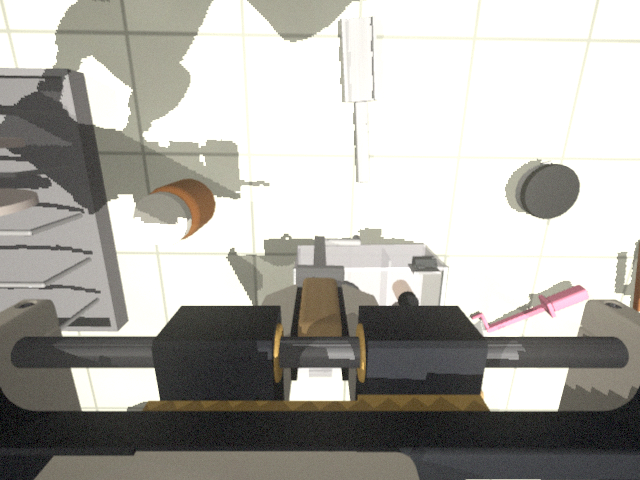

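>>> {"method": "move_arm", "body": {
  "increments": [
    [10,-2.5,10,-0.5,0.0012,-0.0013,0.002],
    [10,-2.5,16,-0.5,0.0012,-0.0013,0.002],
    [10,-2,18,-0.5,0.0012,-0.0013,0.002],
    [10,-1.5,16,-0.5,0.0012,-0.0013,0.002],
    [10,-1.5,12,-0.5,0.0012,-0.0013,0.002],
    [10,0,5,0,0,0,0],
    [10,0,0,0,0,0,0],
    [10,0,0,0,0,0,0]
  ]
}}

```text
time: 10.3
tool_pos: [0.5126, -0.2909, 0.3071]
tool_rot: [3.139, -0.001, 1.577]
contact_force: [-0.2, 0.4, -2.3]
opening: 0.0177
```

Run:
```python
from h import *
from cell import robot
s=robot.observe();print(s["time"],s["tool_pos"],s["tool_rot"],s["contact_force"],s["opening"])
for n in ("wrist","scene"):
  c=robot.read_camera(n); np.save(f"7{n}T.npy",c["T"]); cv2.imwrite(f"pics/7{n}.png",np.clip(c["img"][:,:,::-1]*1.6,0,255).astype(np.uint8))
a=cv2.imread("pics/7wrist.png");b=cv2.imread("pics/7scene.png")
cv2.imwrite("pics/7.png",np.vstack([cv2.resize(a[200:300,250:510],(780,300),interpolation=3),cv2.resize(b[200:300,150:410],(780,300),interpolation=3)]))
```

```text
10.3 [ 0.5125724  -0.2909065   0.30714735] [ 3.13898290e+00 -9.63227297e-04  1.57719596e+00] [-0.18543565  0.37731877 -2.32944797] 0.017663871116172333
```

View pics/7wrist.png

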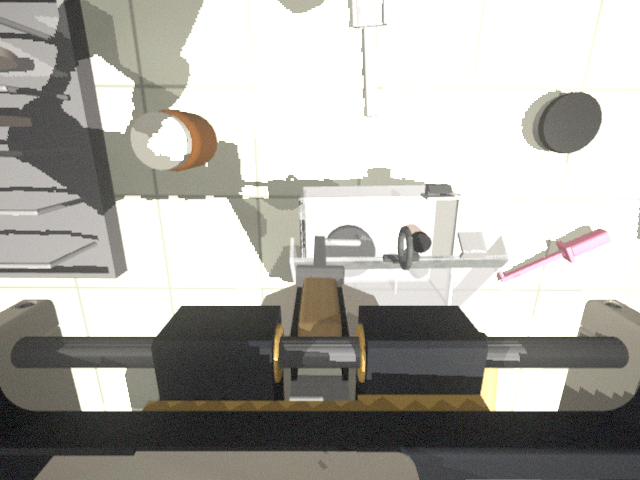

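View pics/7.png

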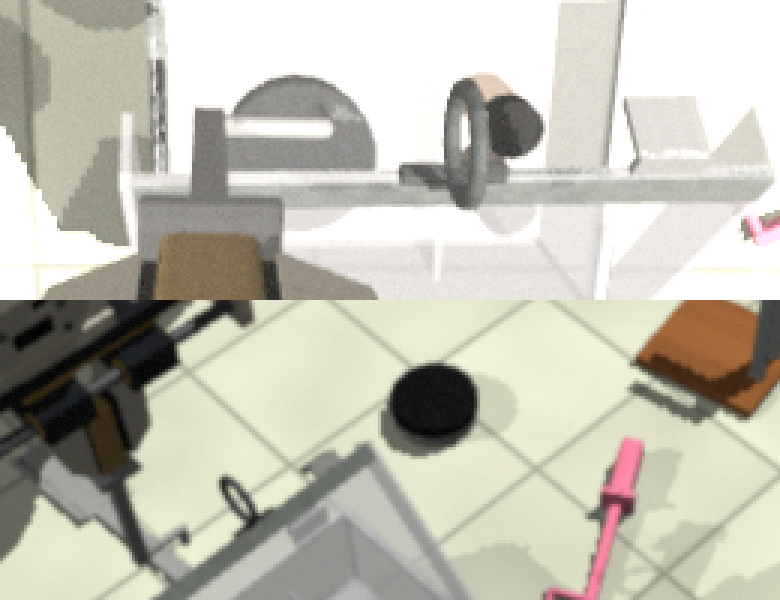

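Run:
```python
from h import *
T=np.load("7wristT.npy");C=(342.678,319.226,244.042,T)
from cell import robot
s=robot.observe();R=Ro.from_euler("xyz",s["tool_rot"]);p=s["tool_pos"]
w=(250+466/3,200+141/3);sc=(150+239/3,200+199/3)
for o in ([(C,w),("scene",sc)],[(C,w),("scene",sc),("top",(350+203/3.333,195+175/3.333))],[("scene",sc),("top",(350+203/3.333,195+175/3.333))]):
  P,r=tri(o);print(P.round(4),r.round(2),"tool",R.inv().apply(P-p).round(4))
# ring outer model: fit centre using outer extents 36mm dia in xz plane
for z in (.195,.2,.205): print(z,R.inv().apply(onz(C,w,z)-p).round(4), [R.inv().apply(onz(C,(250+a/3,200+b/3),z-.0)-p).round(4) for a,b in((230,128),(332,128))])
th=np.linspace(0,2*np.pi,60,endpoint=False)
for c0 in ([.512,-.222,.2],[.512,-.222,.205]):
  for rad in (.013,.018):
    q=np.array(c0)+np.c_[rad*np.cos(th),0*th,rad*np.sin(th)]
    for c,(ox,oy) in ((C,(250,200)),("scene",(150,200))):
      u=(proj(c,q)-[ox,oy])*3; print(c0,rad,u.min(0).round(0),u.max(0).round(0))
# hook in scene
po=p+R.apply([0,-.002,.1017]);h=p+R.apply([.030,-.002,.1017]);print("hook model px scene",(proj("scene",np.array([po,h]))-[150,200])*3, "wrist",(proj(C,np.array([po,h]))-[250,200])*3)
```

```text
[ 0.5163 -0.2218  0.204 ] [-0.09 -0.02  0.17 -0.15] tool [0.0691 0.004  0.1033]
[ 0.5157 -0.222   0.2044] [-0.15 -0.58 -0.15 -0.41 -0.29 -1.99] tool [0.069  0.0034 0.1029]
[ 0.5128 -0.2218  0.2   ] [-0.66  0.07 -0.71 -0.43] tool [0.0692 0.0005 0.1073]
0.195 [0.0716 0.0069 0.1123] [array([0.0063, 0.0031, 0.1123]), array([0.0344, 0.0031, 0.1123])]
0.2 [0.0703 0.0053 0.1073] [array([0.0061, 0.0016, 0.1073]), array([0.0337, 0.0016, 0.1073])]
0.205 [0.069  0.0037 0.1023] [array([0.006 , 0.    , 0.1023]), array([0.0331, 0.    , 0.1023])]
[0.512, -0.222, 0.2] 0.013 [451.  73.] [475. 169.]
[0.512, -0.222, 0.2] 0.013 [223. 181.] [249. 216.]
[0.512, -0.222, 0.2] 0.018 [447.  54.] [481. 188.]
[0.512, -0.222, 0.2] 0.018 [218. 174.] [254. 223.]
[0.512, -0.222, 0.205] 0.013 [455.  78.] [480. 176.]
[0.512, -0.222, 0.205] 0.013 [222. 176.] [248. 211.]
[0.512, -0.222, 0.205] 0.018 [451.  59.] [486. 195.]
[0.512, -0.222, 0.205] 0.018 [217. 169.] [253. 218.]
hook model px scene [[140.56514523 256.26825597]
 [181.47252705 227.65156836]] wrist [[207.31293989 121.28938088]
 [320.81905956 121.32580925]]
```

Run:
```python
from h import *
a=cv2.imread("pics/7wrist.png");b=cv2.imread("pics/7scene.png")
cv2.imwrite("pics/7b.png",np.vstack([cv2.resize(a[220:275,305:425],(800,366),interpolation=3),cv2.resize(b[255:290,190:250],(400,233),interpolation=3).repeat(1,1) if 0 else cv2.copyMakeBorder(cv2.resize(b[255:290,190:250],(400,233),interpolation=3),0,0,0,400,0)]))
```

View pics/7b.png

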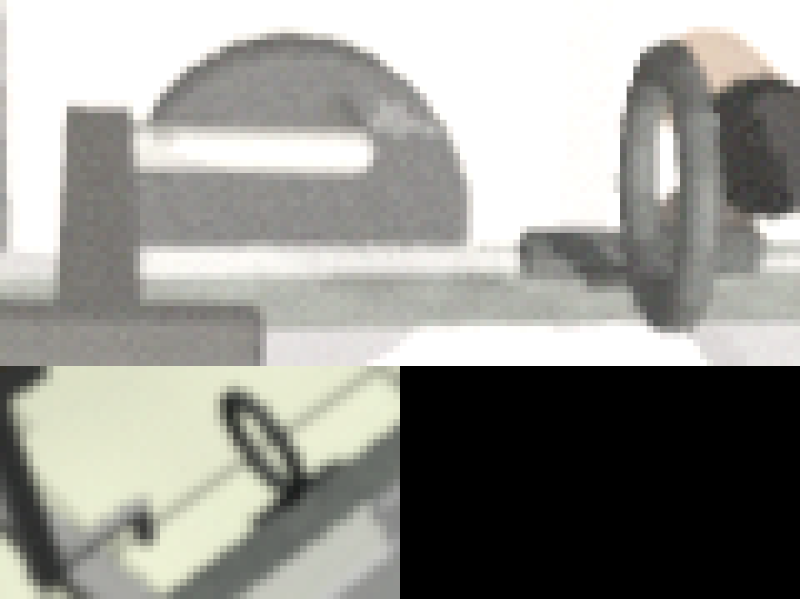

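Run:
```python
from h import *
T=np.load("7wristT.npy");C=(342.678,319.226,244.042,T)
from cell import robot
s=robot.observe();R=Ro.from_euler("xyz",s["tool_rot"]);p=s["tool_pos"]
A,r1=tri([(C,(405.5,247.45)),("scene",(229.3,266.85))])
B,r2=tri([(C,(357.5,242.5)),("scene",(211.6,277.5))])
print(A,r1.round(2),R.inv().apply(A-p)*1e3);print(B,r2.round(2),R.inv().apply(B-p)*1e3);print((A-B)*1e3)
```

```text
[ 0.51664371 -0.22181121  0.20402994] [-0.35 -0.06  0.63 -0.55] [ 69.09568244   4.30147593 103.28338107]
[ 0.51308611 -0.26023214  0.20293512] [-0.15 -0.03  0.28 -0.18] [ 30.69673411   0.50213236 104.33638989]
[ 3.55760487 38.42093017  1.09482596]
```

>>> {"method": "move_arm", "body": {
  "increments": [
    [10,0,2,-3,0.001,0,0],
    [10,3,1.5,-2.5,0.001,0,0],
    [10,8,0,-0.5,0,0,0.003],
    [10,6,0,0,0,0,0.003],
    [10,0,0,0,0,0,0],
    [10,0,0,0,0,0,0]
  ]
}}

```text
time: 11.15
tool_pos: [0.5157, -0.2726, 0.3143]
tool_rot: [3.14, -0.0, 1.57]
contact_force: [-0.8, 0.1, -1.3]
opening: 0.018
```

```bash
cat > snap.py <<'E'
import sys
from h import *
from cell import robot
k=sys.argv[1];wx,wy,sx,sy=map(int,sys.argv[2:6])
s=robot.observe();print(s["time"],s["tool_pos"].round(4),s["tool_rot"].round(4),s["contact_force"].round(2),s["opening"].round(4))
im={}
for n in ("wrist","scene"):
  c=robot.read_camera(n); np.save(f"{k}{n}T.npy",c["T"]); im[n]=np.clip(c["img"][:,:,::-1]*1.6,0,255).astype(np.uint8);cv2.imwrite(f"pics/{k}{n}.png",im[n])
cv2.imwrite(f"pics/{k}.png",np.vstack([cv2.resize(im["wrist"][wy:wy+55,wx:wx+150],(750,275),interpolation=3),cv2.resize(im["scene"][sy:sy+55,sx:sx+150],(750,275),interpolation=3)]))
E
python3 snap.py 8 290 220 170 240
```

```text
Traceback (most recent call last):
  File "snap.py", line 5, in <module>
    s=robot.observe();print(s["time"],s["tool_pos"].round(4),s["tool_rot"].round(4),s["contact_force"].round(2),s["opening"].round(4))
                                                                                                                ^^^^^^^^^^^^^^^^^^
AttributeError: 'float' object has no attribute 'round'
```

```bash
sed -i 's/,s\["opening"\].round(4)/,s["opening"]/' snap.py; python3 snap.py 8 290 220 170 240
```

```text
11.15 [ 0.5157 -0.2726  0.3143] [ 3.1404e+00 -5.0000e-04  1.5702e+00] [-0.76  0.12 -1.31] 0.018047234227742223
```

View pics/8.png

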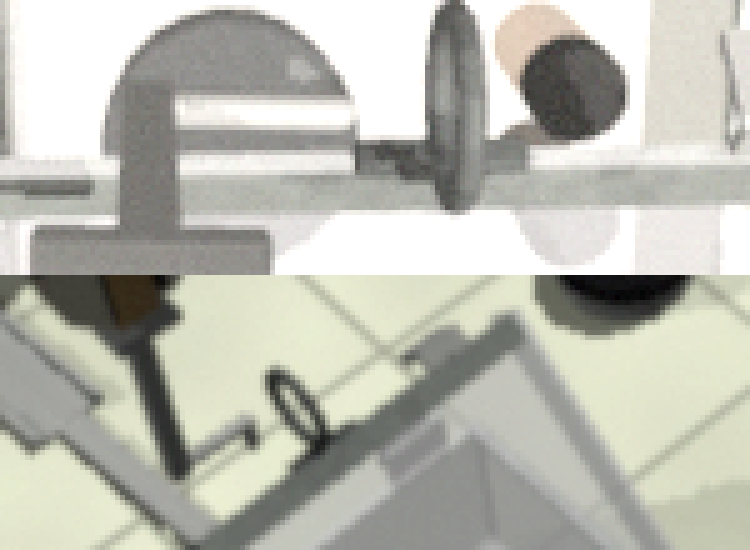

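```bash
cat > tr.py <<'E'
import sys
from h import *
from cell import robot
k=sys.argv[1];v=list(map(float,sys.argv[2:10]))
T=np.load(k+"wristT.npy");C=(342.678,319.226,244.042,T)
s=robot.observe();R=Ro.from_euler("xyz",s["tool_rot"]);p=s["tool_pos"]
A,r1=tri([(C,v[0:2]),("scene",v[2:4])]);B,r2=tri([(C,v[4:6]),("scene",v[6:8])])
for X,r in((A,r1),(B,r2)):print(X.round(4),r.round(2),(R.inv().apply(X-p)*1e3).round(1))
print("ring-elbow",((A-B)*1e3).round(1))
E
python3 tr.py 8 381.2 241.3 229.4 267 357.2 242.4 219.6 270
```

```text
[ 0.5171 -0.222   0.2039] [-0.34 -0.08  0.64 -0.46] [ 50.7   1.3 110.4]
[ 0.5157 -0.2424  0.2116] [-0.17 -0.04  0.33 -0.2 ] [ 3.030e+01 -1.000e-01  1.027e+02]
ring-elbow [ 1.4 20.4 -7.7]
```

>>> {"method": "move_arm", "body": {
  "increments": [
    [10,0,1,1.5,0,0,0],
    [10,0,0.5,0.5,0,0,0],
    [10,0,0,0,0,0,0],
    [10,4,0,0,0,0,0],
    [10,5,0,0,0,0,0],
    [10,3,0,0,0,0,0],
    [10,0,0,0,0,0,0]
  ]
}}

```text
time: 12.12
tool_pos: [0.5172, -0.26, 0.312]
tool_rot: [3.141, -0.001, 1.57]
contact_force: [-0.8, -0.3, -2.1]
opening: 0.0175
```

```bash
python3 snap.py 9 290 220 170 240
```

```text
12.125 [ 0.5172 -0.26    0.312 ] [ 3.1406e+00 -8.0000e-04  1.5697e+00] [-0.76 -0.34 -2.14] 0.017494547810516684
```

View pics/9.png

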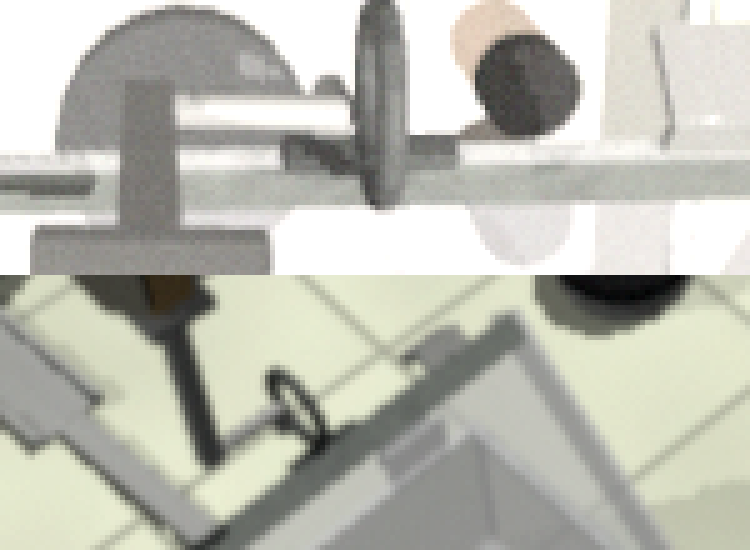

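>>> {"method": "move_arm", "body": {
  "increments": [
    [10,2,0,0,0,0,0],
    [10,2.5,0,0,0,0,0],
    [10,2,0,0,0,0,0],
    [10,0,0,0,0,0,0]
  ]
}}

```text
time: 12.72
tool_pos: [0.5172, -0.2535, 0.3119]
tool_rot: [3.141, -0.001, 1.569]
contact_force: [0.7, 0.4, -2.1]
opening: 0.0178
```

```bash
python3 snap.py 10 290 220 170 240
```

```text
12.725 [ 0.5172 -0.2535  0.3119] [ 3.1407e+00 -7.0000e-04  1.5692e+00] [ 0.67  0.38 -2.11] 0.01777363802256289
```

View pics/10.png

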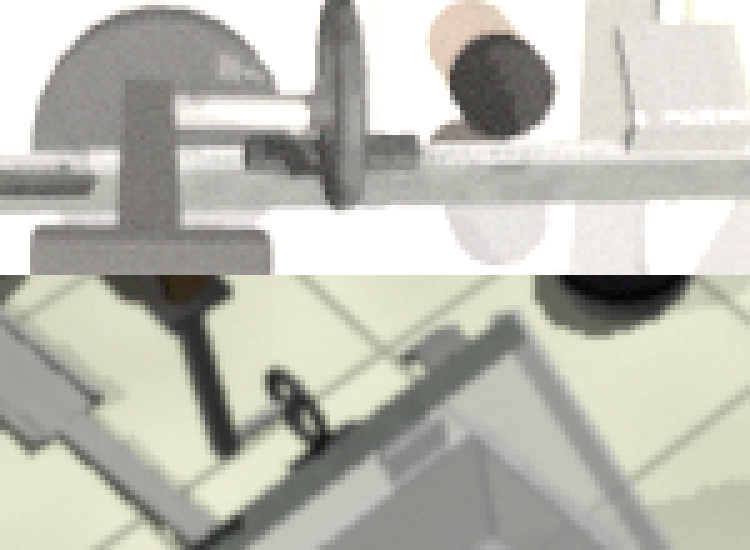

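>>> {"method": "move_arm", "body": {
  "increments": [
    [10,3,0,0,0,0,0],
    [10,4,0,0,0,0,0],
    [10,4,0,0,0,0,0],
    [10,3.5,0,0,0,0,0],
    [10,1.5,0,0,0,0,0],
    [10,0,0,0,0,0,0]
  ]
}}

```text
time: 13.58
tool_pos: [0.5172, -0.2363, 0.312]
tool_rot: [3.141, -0.001, 1.569]
contact_force: [-0.3, -0.1, -2.3]
opening: 0.0179
```

```bash
python3 snap.py 11 290 220 170 240
```

```text
13.575 [ 0.5172 -0.2363  0.312 ] [ 3.1406e+00 -7.0000e-04  1.5693e+00] [-0.31 -0.05 -2.34] 0.01794553667009651
```

View pics/11.png

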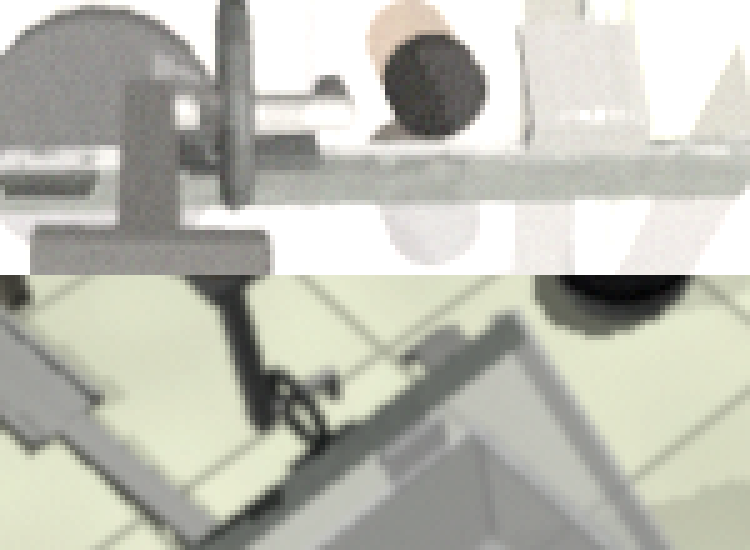

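>>> {"method": "move_arm", "body": {
  "increments": [
    [10,-1,0,4,0,0,0],
    [10,-0.5,0,4,0,0,0],
    [10,0,0,3,0,0,0],
    [10,0,0,2,0,0,0],
    [10,0,0,1,0,0,0],
    [10,0,0,0,0,0,0]
  ]
}}

```text
time: 14.42
tool_pos: [0.5171, -0.2384, 0.2964]
tool_rot: [3.141, -0.001, 1.569]
contact_force: [-0.3, 0.4, -1.5]
opening: 0.0176
```

Run:
```python
from h import *
from cell import robot
s=robot.observe();print(s["tool_pos"],s["contact_force"])
a=.745;hx=.517+.163*np.cos(a)-.002*np.sin(a)
f=lambda a:np.array([hx-.163*np.cos(a)+.002*np.sin(a),.092+.163*np.sin(a)+.002*np.cos(a)])
for A in np.arange(.745,-.03,-.05): print(round(A,3),f(A).round(4),"TCP z~",(f(A)[1]+.0917).round(4))
```

```text
[ 0.51705535 -0.23839192  0.29644864] [-0.34187672  0.38555544 -1.45638803]
0.745 [0.517 0.204] TCP z~ 0.2957
0.695 [0.5116 0.1979] TCP z~ 0.2896
0.645 [0.5064 0.1916] TCP z~ 0.2833
0.595 [0.5016 0.185 ] TCP z~ 0.2767
0.545 [0.4971 0.1782] TCP z~ 0.2699
0.495 [0.493  0.1712] TCP z~ 0.2629
0.445 [0.4892 0.164 ] TCP z~ 0.2557
0.395 [0.4858 0.1566] TCP z~ 0.2483
0.345 [0.4827 0.149 ] TCP z~ 0.2407
0.295 [0.4801 0.1413] TCP z~ 0.233
0.245 [0.4778 0.1335] TCP z~ 0.2252
0.195 [0.4759 0.1255] TCP z~ 0.2172
0.145 [0.4745 0.1175] TCP z~ 0.2092
0.095 [0.4734 0.1095] TCP z~ 0.2012
0.045 [0.4727 0.1013] TCP z~ 0.193
-0.005 [0.4725 0.0932] TCP z~ 0.1849
```

>>> {"method": "move_arm", "body": {
  "increments": [
    [10,0,-1.5,2.5,0,0,0],
    [10,0,-2.5,3,0,0,0],
    [10,0,-2.5,3,0,0,0],
    [10,0,-2.5,3,0,0,0],
    [10,0,-1,1,0,0,0],
    [10,0,0,0,0,0,0]
  ]
}}

```text
time: 15.18
tool_pos: [0.5072, -0.2386, 0.2843]
tool_rot: [3.138, 0.0, 1.569]
contact_force: [0.6, -0.1, -1.2]
opening: 0.0177
```

```bash
python3 snap.py 12 290 220 170 240
```

```text
15.175 [ 0.5072 -0.2386  0.2843] [3.1378e+00 3.0000e-04 1.5686e+00] [ 0.59 -0.07 -1.24] 0.01774680793945683
```

View pics/12.png

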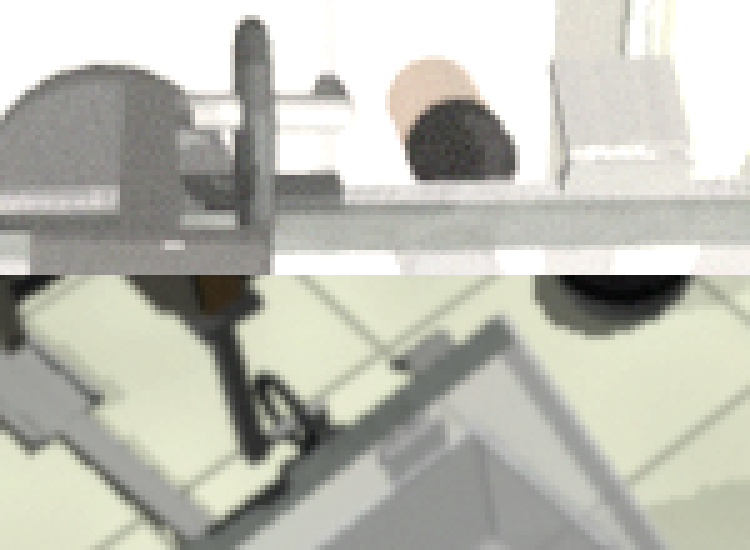

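>>> {"method": "move_arm", "body": {
  "increments": [
    [10,0,-1.6,2.5,0,0,0],
    [10,0,-2.7,4,0,0,0],
    [10,0,-2.7,4,0,0,0],
    [10,0,-2.5,4,0,0,0],
    [10,0,-2.5,4,0,0,0],
    [10,0,-2.3,4,0,0,0],
    [10,0,-1.5,3,0,0,0],
    [10,0,0,0,0,0,0]
  ]
}}

```text
time: 16.27
tool_pos: [0.4908, -0.2387, 0.2573]
tool_rot: [3.136, 0.001, 1.569]
contact_force: [0.5, -0.1, 0.2]
opening: 0.0177
```

```bash
python3 snap.py 13 290 220 170 240
```

```text
16.275 [ 0.4908 -0.2387  0.2573] [3.1365e+00 9.0000e-04 1.5686e+00] [ 0.46 -0.13  0.18] 0.01772154375233342
```

View pics/13.png

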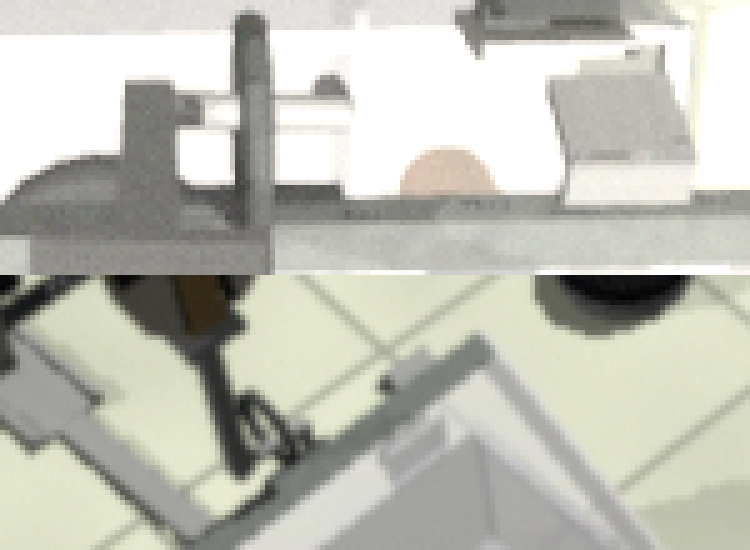

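>>> {"method": "move_arm", "body": {
  "increments": [
    [10,0,-1.5,2.5,0.001,0,0],
    [10,0,-2.2,4,0.001,0,0],
    [10,0,-2.0,4,0.001,0,0],
    [10,0,-1.8,4,0.001,0,0],
    [10,0,-1.6,4,0.001,0,0],
    [10,0,-1.4,4,0,0,0],
    [10,0,-1.3,4,0,0,0],
    [10,0,-1.2,4,0,0,0],
    [10,0,-0.8,3,0,0,0],
    [10,0,0,0,0,0,0]
  ]
}}

```text
time: 17.62
tool_pos: [0.4773, -0.2389, 0.2224]
tool_rot: [3.139, 0.002, 1.569]
contact_force: [1.1, -0.2, 1.0]
opening: 0.0178
```

```bash
python3 snap.py 14 290 220 170 240
```

```text
17.625 [ 0.4773 -0.2389  0.2224] [3.1388e+00 2.0000e-03 1.5687e+00] [ 1.12 -0.19  1.01] 0.017838747433618355
```

View pics/14.png

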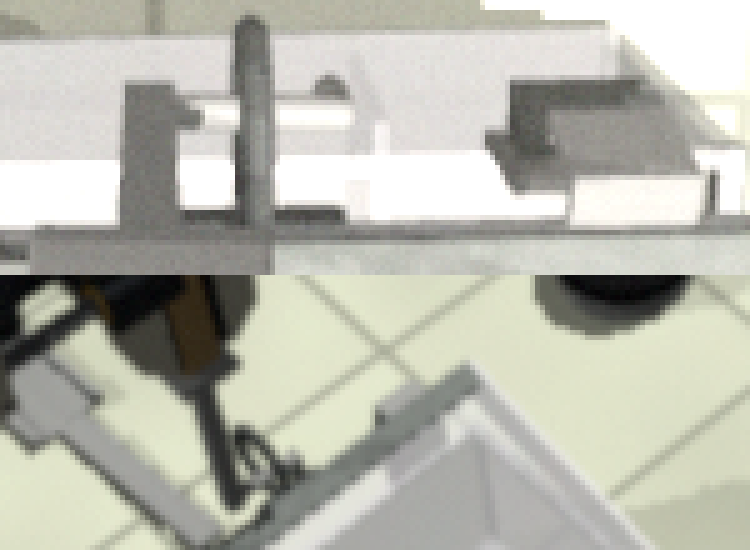

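>>> {"method": "move_arm", "body": {
  "increments": [
    [10,0,-0.5,2,0.001,0,0],
    [10,0,-0.5,2,0.001,0,0],
    [10,0,-0.4,2,0,0,0],
    [10,0,-0.2,1,0,0,0]
  ]
}}

```text
time: 18.23
tool_pos: [0.4761, -0.239, 0.2157]
tool_rot: [3.139, 0.003, 1.569]
contact_force: [2.2, -0.5, 3.0]
opening: 0.0175
```

>>> {"method": "move_arm", "body": {
  "increments": [
    [10,0,-0.2,1,0,0,0],
    [10,0,-0.2,1,0,0,0]
  ]
}}

```text
time: 18.48
tool_pos: [0.476, -0.2391, 0.2144]
tool_rot: [3.138, 0.003, 1.569]
contact_force: [1.3, 0.9, 6.2]
opening: 0.0179
```

>>> {"method": "move_arm", "body": {
  "increments": [
    [10,0,-0.2,1,0,0,0],
    [10,0,-0.2,1,0,0,0]
  ]
}}

```text
time: 18.73
tool_pos: [0.4758, -0.239, 0.2136]
tool_rot: [3.137, 0.004, 1.569]
contact_force: [0.3, 0.3, 7.1]
opening: 0.0177
```

>>> {"method": "move_arm", "body": {
  "increments": [
    [10,0,-0.2,1,0,0,0],
    [10,0,-0.2,1,0,0,0]
  ]
}}

```text
time: 18.98
tool_pos: [0.4756, -0.239, 0.2128]
tool_rot: [3.136, 0.004, 1.569]
contact_force: [1.9, 1.3, 7.4]
opening: 0.0176
```

>>> {"method": "move_arm", "body": {
  "increments": [
    [10,0,-0.2,1,0.001,-0.001,0],
    [10,0,-0.2,1,0.001,-0.001,0]
  ]
}}

```text
time: 19.23
tool_pos: [0.4755, -0.2388, 0.2122]
tool_rot: [3.136, 0.006, 1.569]
contact_force: [2.4, 1.7, 8.2]
opening: 0.0179
```

>>> {"method": "move_arm", "body": {
  "increments": [
    [10,0,-0.2,1,0.001,-0.001,0],
    [10,0,-0.2,1,0.001,-0.001,0]
  ]
}}

```text
time: 19.48
tool_pos: [0.4755, -0.2386, 0.2116]
tool_rot: [3.136, 0.009, 1.569]
contact_force: [1.9, 2.2, 7.3]
opening: 0.0174
```

>>> {"method": "move_arm", "body": {
  "increments": [
    [10,0,-0.2,1,0.001,-0.001,0],
    [10,0,-0.2,1,0.001,-0.001,0]
  ]
}}

```text
time: 19.73
tool_pos: [0.4754, -0.2383, 0.2111]
tool_rot: [3.136, 0.011, 1.569]
contact_force: [0.1, 2.0, 6.9]
opening: 0.0177
```

>>> {"method": "move_arm", "body": {
  "increments": [
    [10,0,-0.2,1.2,0.001,0.003,0],
    [10,0,-0.2,1.2,0.001,0.003,0]
  ]
}}

```text
time: 19.98
tool_pos: [0.4754, -0.2385, 0.2101]
tool_rot: [3.136, 0.007, 1.569]
contact_force: [2.2, -0.1, 4.6]
opening: 0.0178
```

```bash
python3 snap.py 15 290 220 170 240
```

```text
19.975 [ 0.4754 -0.2385  0.2101] [3.1365 0.0065 1.5692] [ 2.25 -0.1   4.65] 0.017758043459492445
```

View pics/15.png

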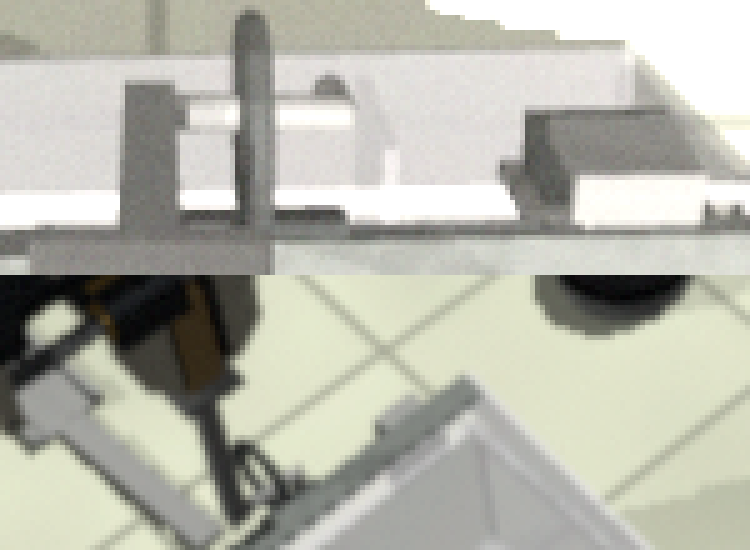

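>>> {"method": "move_arm", "body": {
  "increments": [
    [10,0,-0.2,1.2,0.001,0.002,0],
    [10,0,-0.2,1.2,0.001,0.002,0]
  ]
}}

```text
time: 20.32
tool_pos: [0.4752, -0.2388, 0.2076]
tool_rot: [3.138, 0.003, 1.569]
contact_force: [2.2, -0.3, 3.9]
opening: 0.0177
```

>>> {"method": "move_arm", "body": {
  "increments": [
    [10,0,-0.1,1,0.001,0.002,0],
    [10,0,-0.1,1,0.001,0,0]
  ]
}}

```text
time: 20.58
tool_pos: [0.475, -0.239, 0.2052]
tool_rot: [3.14, 0.001, 1.569]
contact_force: [2.5, -0.3, 3.0]
opening: 0.0178
```

>>> {"method": "move_arm", "body": {
  "increments": [
    [10,0,-0.1,1,0,0,0],
    [10,0,-0.1,1,0,0,0]
  ]
}}

```text
time: 20.82
tool_pos: [0.475, -0.2391, 0.2032]
tool_rot: [3.14, 0.001, 1.569]
contact_force: [2.2, 0.5, 8.0]
opening: 0.0177
```

>>> {"method": "move_arm", "body": {
  "increments": [
    [10,0,0,-1,0,0,0],
    [10,0,0,-2,0,0,0],
    [10,0,0,-2,0,0,0],
    [10,0,0,-2,0,0,0],
    [10,0,0,-2,0,0,0],
    [10,0,0,0,0,0,0]
  ]
}}

```text
time: 21.58
tool_pos: [0.4722, -0.2378, 0.21]
tool_rot: [-3.135, -0.003, 1.569]
contact_force: [0.6, -0.3, -1.4]
opening: 0.0173
```

```bash
python3 snap.py 16 290 220 170 240
```

```text
21.575 [ 0.4722 -0.2378  0.21  ] [-3.1350e+00 -3.0000e-03  1.5693e+00] [ 0.6  -0.35 -1.39] 0.017276009432926186
```

View pics/16.png

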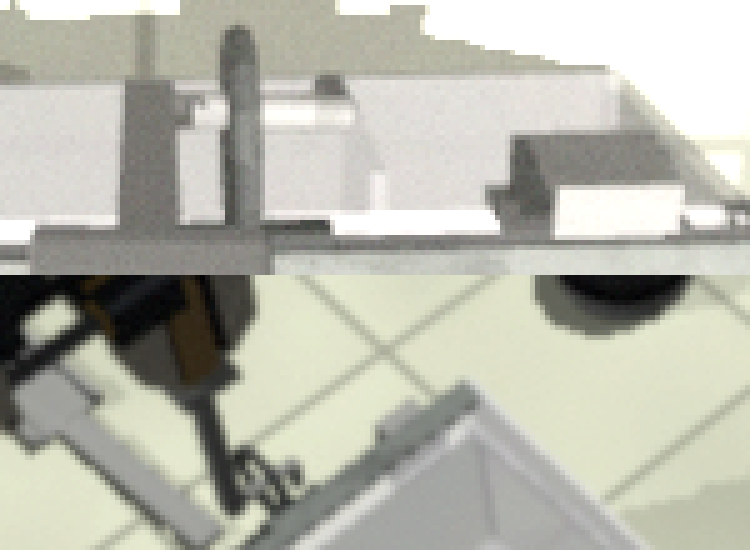

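```bash
python3 tr.py 16 338 245 222.4 280.6 357.2 242.5 228.6 278.6
python3 - <<'E'
import cv2
a=cv2.imread("pics/16scene.png")[260:315,190:265]; cv2.imwrite("pics/16z.png",cv2.resize(a,(750,550),interpolation=3))
E
```

```text
[ 0.4715 -0.223   0.1141] [-0.01 -0.    0.02 -0.01] [14.6 -0.  95.9]
[ 0.4716 -0.2074  0.1071] [-0.25 -0.06  0.54 -0.33] [3.010e+01 1.000e-01 1.029e+02]
ring-elbow [ -0.1 -15.5   7. ]
```

View pics/16z.png

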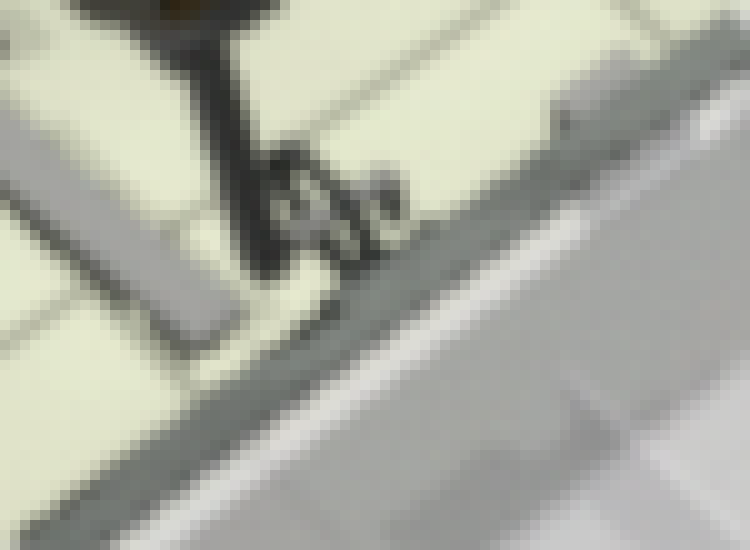

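>>> {"method": "move_arm", "body": {
  "increments": [
    [10,0,0,-2,-0.002,-0.001,0],
    [10,0,0,-3,-0.002,-0.001,0],
    [10,0,0,-3,-0.002,-0.001,0],
    [10,0,0,-2.5,0,0,0],
    [10,0,0,-1.5,0,0,0],
    [10,0,0,0,0,0,0]
  ]
}}

```text
time: 22.42
tool_pos: [0.4722, -0.2378, 0.223]
tool_rot: [3.142, 0.0, 1.569]
contact_force: [-0.1, 0.8, -1.6]
opening: 0.0177
```

```bash
python3 snap.py 17 290 220 170 240
```

```text
22.425 [ 0.4722 -0.2378  0.223 ] [3.1416e+00 4.0000e-04 1.5693e+00] [-0.07  0.76 -1.63] 0.017682095874692366
```

View pics/17.png

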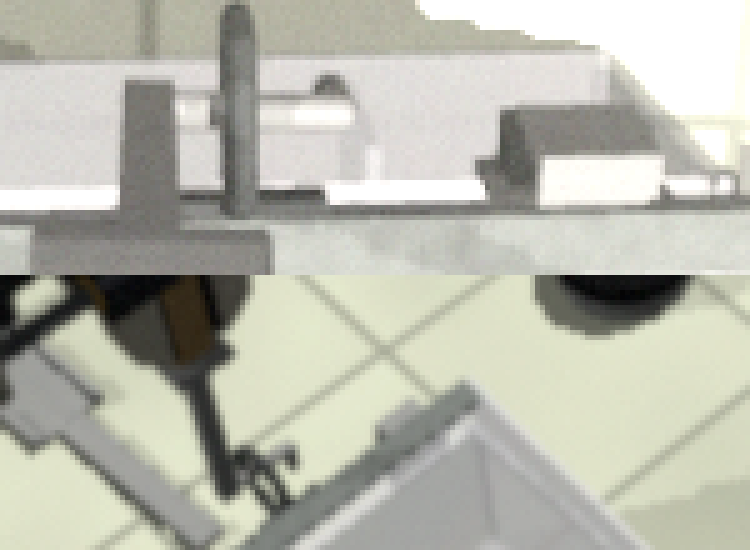

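>>> {"method": "move_arm", "body": {
  "increments": [
    [10,-2,0,0,0,0,0],
    [10,-3,0,0,0,0,0],
    [10,-3,0,0,0,0,0],
    [10,-2,0,0,0,0,0],
    [10,0,0,0,0,0,0]
  ]
}}

```text
time: 23.15
tool_pos: [0.4721, -0.2487, 0.2224]
tool_rot: [-3.141, -0.0, 1.569]
contact_force: [0.2, 0.2, -1.9]
opening: 0.0174
```

```bash
python3 snap.py 18 290 220 170 240
```

```text
23.15 [ 0.4721 -0.2487  0.2224] [-3.1408e+00 -1.0000e-04  1.5691e+00] [ 0.2   0.2  -1.89] 0.017436294681880647
```

View pics/18.png

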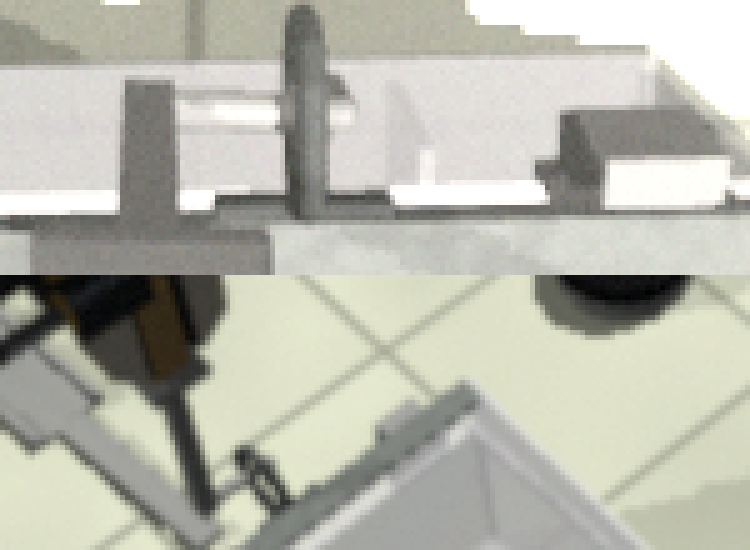

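Clear of contact; the tip is about to come back through the ring. Continue slowly.

>>> {"method": "move_arm", "body": {
  "increments": [
    [10,-2,0,0,0,0,0],
    [10,-2,0,0,0,0,0],
    [10,0,0,0,0,0,0]
  ]
}}

```text
time: 23.62
tool_pos: [0.4721, -0.2526, 0.2225]
tool_rot: [-3.141, -0.0, 1.569]
contact_force: [-0.4, 0.3, -2.1]
opening: 0.0175
```

>>> {"method": "move_arm", "body": {
  "increments": [
    [10,-2,0,0,0,0,0],
    [10,-3,0,0,0,0,0],
    [10,-3,0,0,0,0,0],
    [10,0,0,0,0,0,0]
  ]
}}

```text
time: 24.12
tool_pos: [0.4721, -0.2613, 0.2225]
tool_rot: [-3.141, -0.0, 1.569]
contact_force: [0.6, 0.2, -2.6]
opening: 0.0179
```

>>> {"method": "move_arm", "body": {
  "increments": [
    [10,-4,0,0,0,0,0],
    [10,-8,0,0,0,0,0],
    [10,-8,0,0,0,0,0],
    [10,-5,0,0,0,0,0],
    [10,0,0,0,0,0,0]
  ]
}}

```text
time: 24.75
tool_pos: [0.472, -0.2885, 0.2224]
tool_rot: [-3.141, 0.0, 1.569]
contact_force: [-0.8, 0.8, -1.3]
opening: 0.0177
```

```bash
python3 snap.py 19 310 220 170 240
```

```text
24.75 [ 0.472  -0.2885  0.2224] [-3.1409e+00  1.0000e-04  1.5689e+00] [-0.78  0.77 -1.33] 0.017650787971415116
```

View pics/19.png

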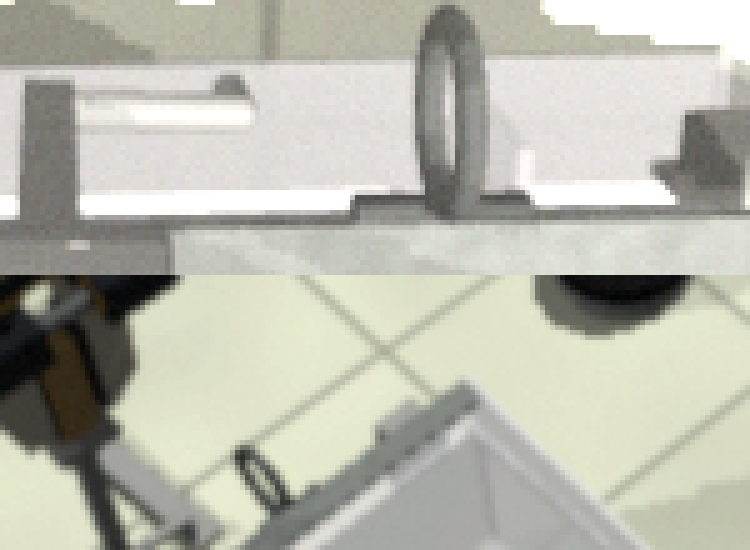

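Run:
```python
from h import *
from cell import robot
s=dict(robot.observe())
plan(s,[.42,-.25,.255],1.571,3);print()
s["tool_pos"]=[.42,-.25,.255];s["tool_rot"]=[np.pi,0,1.571]
plan(s,[.435,.20,.22],1.795,14)
```

```text
[12.7, -17.4, -10.8] [-0.0003, -0.0, -0.0005]
[12.7, -17.4, -10.9] [-0.0003, -0.0, -0.0005]
[12.7, -17.3, -10.9] [-0.0003, -0.0, -0.0005]

[32.1, 1.1, 2.5] [0.0, 0.0, -0.016]
[32.1, 1.6, 2.5] [0.0, 0.0, -0.016]
[32.1, 2.1, 2.5] [0.0, 0.0, -0.016]
[32.1, 2.6, 2.5] [0.0, 0.0, -0.016]
[32.0, 3.1, 2.5] [0.0, 0.0, -0.016]
[32.0, 3.6, 2.5] [0.0, 0.0, -0.016]
[31.9, 4.2, 2.5] [0.0, 0.0, -0.016]
[31.8, 4.7, 2.5] [0.0, 0.0, -0.016]
[31.7, 5.2, 2.5] [0.0, 0.0, -0.016]
[31.7, 5.7, 2.5] [0.0, 0.0, -0.016]
[31.6, 6.2, 2.5] [0.0, 0.0, -0.016]
[31.5, 6.7, 2.5] [0.0, 0.0, -0.016]
[31.3, 7.2, 2.5] [0.0, 0.0, -0.016]
[31.2, 7.7, 2.5] [0.0, 0.0, -0.016]
```

>>> {"method": "move_arm", "body": {
  "increments": [
    [10,0,-12,-10,0,0,0],
    [10,0,-18,-12,0,0,0],
    [10,0,-14,-10,0,0,0],
    [10,10,-5,-4,0,0,0],
    [10,22,0,0,0,0,-0.015],
    [10,32,1,1,0,0,-0.016],
    [10,32,1,1,0,0,-0.016],
    [10,32,2,1,0,0,-0.016],
    [10,32,2,1,0,0,-0.016],
    [10,32,3,1,0,0,-0.016],
    [10,25,3,1,0,0,-0.016],
    [10,0,0,0,0,0,0]
  ]
}}

```text
time: 26.35
tool_pos: [0.418, -0.0524, 0.2548]
tool_rot: [3.141, -0.003, 1.693]
contact_force: [-0.0, 0.9, -1.7]
opening: 0.0177
```

Run:
```python
from h import *
from cell import robot
s=dict(robot.observe());print(s["contact_force"],s["opening"])
plan(s,[.44,.209,.20],1.796,9)
```

```text
[-0.02492226  0.85285899 -1.67644711] 0.017684879953374495
[28.5, 6.0, 6.2] [0.0001, -0.0004, -0.0114]
[28.4, 6.3, 6.2] [0.0001, -0.0004, -0.0114]
[28.4, 6.6, 6.2] [0.0001, -0.0004, -0.0114]
[28.3, 6.9, 6.2] [0.0001, -0.0004, -0.0114]
[28.2, 7.3, 6.1] [0.0001, -0.0004, -0.0114]
[28.1, 7.6, 6.1] [0.0001, -0.0004, -0.0114]
[28.0, 7.9, 6.1] [0.0001, -0.0004, -0.0114]
[28.0, 8.2, 6.1] [0.0001, -0.0004, -0.0114]
[27.9, 8.5, 6.1] [0.0001, -0.0004, -0.0114]
```

>>> {"method": "move_arm", "body": {
  "increments": [
    [10,20,5,3,0,0,-0.011],
    [10,30,6,6,0,0,-0.011],
    [10,30,6,6,0,0,-0.011],
    [10,30,6,6,0,0,-0.011],
    [10,30,7,6,0,0,-0.011],
    [10,30,7,6,0,0,-0.011],
    [10,28,7,6,0,0,-0.011],
    [10,26,7,5,0,0,-0.011],
    [10,18,5,5,0,0,-0.011],
    [10,0,0,0,0,0,0],
    [10,0,0,0,0,0,0]
  ]
}}

```text
time: 27.72
tool_pos: [0.4323, 0.2016, 0.2037]
tool_rot: [3.141, 0.0, 1.796]
contact_force: [0.1, -0.0, -2.0]
opening: 0.0178
```

Run:
```python
from h import *
from cell import robot
s=dict(robot.observe());print(s["contact_force"],s["opening"])
plan(s,[.4555,.2135,.149],1.7965,5)
```

```text
[ 0.09753032 -0.02154054 -1.95411649] 0.017843412589872674
[1.3, 5.1, 10.9] [0.0001, 0.0, -0.0]
[1.3, 5.1, 10.9] [0.0001, 0.0, -0.0]
[1.3, 5.1, 10.9] [0.0001, 0.0, -0.0]
[1.3, 5.1, 10.9] [0.0001, 0.0, -0.0]
[1.3, 5.1, 10.9] [0.0001, 0.0, -0.0]
```

>>> {"method": "move_arm", "body": {
  "increments": [
    [10,1,3,8,0,0,0],
    [10,1.5,5,12,0,0,0],
    [10,1.5,5,12,0,0,0],
    [10,1.5,5,12,0,0,0],
    [10,1,4,8,0,0,0],
    [10,0,0,0,0,0,0],
    [10,0,0,0,0,0,0]
  ]
}}

```text
time: 28.6
tool_pos: [0.4539, 0.2117, 0.1475]
tool_rot: [-3.141, 0.001, 1.794]
contact_force: [-0.0, -0.0, -1.3]
opening: 0.0179
```

Run:
```python
from h import *
from cell import robot
s=dict(robot.observe());print(s["contact_force"],s["opening"])
c=robot.read_camera("wrist"); d=robot.read_camera("scene")
a=cv2.resize(np.clip(c["img"][130:370,160:480,::-1]*1.6,0,255).astype(np.uint8),(600,450));b=cv2.resize(np.clip(d["img"][150:250,340:440,::-1]*1.6,0,255).astype(np.uint8),(200,200),interpolation=3)
cv2.imwrite("pics/20.png",a);cv2.imwrite("pics/20s.png",cv2.resize(b,(500,500)))
plan(s,[.527,.2299,.1477],1.7965,5)
```

```text
[-0.01033508 -0.02050212 -1.29633996] 0.017880652825838467
[0.3, 15.1, -0.1] [-0.0002, 0.0001, -0.0006]
[0.3, 15.1, -0.1] [-0.0002, 0.0001, -0.0006]
[0.3, 15.1, -0.1] [-0.0002, 0.0001, -0.0006]
[0.3, 15.1, -0.1] [-0.0002, 0.0001, -0.0006]
[0.3, 15.1, -0.1] [-0.0002, 0.0001, -0.0006]
```

View pics/20.png

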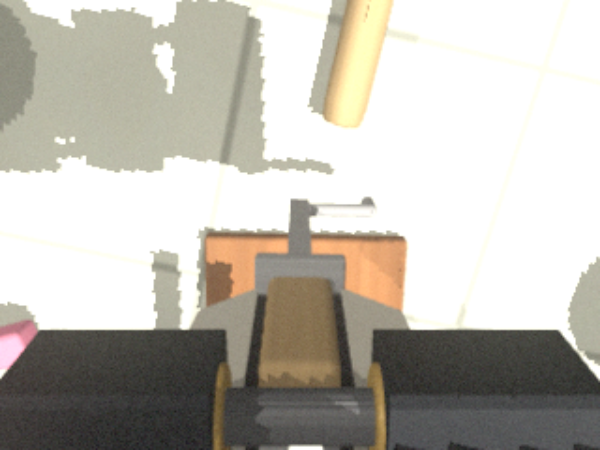

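View pics/20s.png

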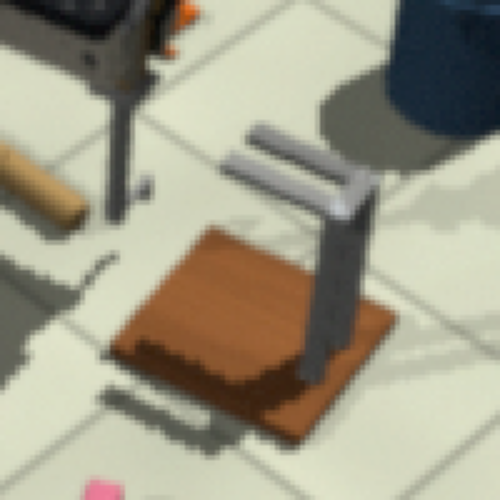

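>>> {"method": "move_arm", "body": {
  "increments": [
    [10,0.3,6,-0.3,0,0,0],
    [10,0.3,10,-0.3,0,0,0],
    [10,0.3,12,0,0,0,0],
    [10,0.2,8,0,0,0,0],
    [10,0,3,0,0,0,0],
    [10,0,0,0,0,0,0]
  ]
}}

```text
time: 29.45
tool_pos: [0.4954, 0.2222, 0.1491]
tool_rot: [3.14, 0.0, 1.793]
contact_force: [-0.7, -0.0, -1.8]
opening: 0.0178
```

Run:
```python
from h import *
from cell import robot
s=dict(robot.observe());print(s["contact_force"],s["opening"])
plan(s,[.527,.2299,.1477],1.7965,5)
```

```text
[-0.74862708 -0.03748788 -1.81736311] 0.017752144134521825
[0.1, 6.5, 0.3] [0.0003, 0.0001, -0.0006]
[0.1, 6.5, 0.3] [0.0003, 0.0001, -0.0006]
[0.1, 6.5, 0.3] [0.0003, 0.0001, -0.0006]
[0.1, 6.5, 0.3] [0.0003, 0.0001, -0.0006]
[0.1, 6.5, 0.3] [0.0003, 0.0001, -0.0006]
```

>>> {"method": "move_arm", "body": {
  "increments": [
    [10,0.2,4,0,0,0,-0.001],
    [10,0.1,6,0,0,0,-0.001],
    [10,0.1,6,0,0,0,-0.001],
    [10,0.1,6,0,0,0,0],
    [10,0,5,0,0,0,0],
    [10,0,2,0,0,0,0],
    [10,0,0,0,0,0,0]
  ]
}}

```text
time: 30.32
tool_pos: [0.5252, 0.2296, 0.149]
tool_rot: [3.14, 0.0, 1.797]
contact_force: [0.4, -0.9, -2.6]
opening: 0.0174
```

Run:
```python
from h import *
from cell import robot
s=dict(robot.observe());print(s["contact_force"],s["torque"],s["opening"])
c=robot.read_camera("wrist"); d=robot.read_camera("scene")
cv2.imwrite("pics/21.png",cv2.resize(np.clip(c["img"][130:370,160:480,::-1]*1.6,0,255).astype(np.uint8),(600,450)));cv2.imwrite("pics/21s.png",cv2.resize(np.clip(d["img"][150:250,340:440,::-1]*1.6,0,255).astype(np.uint8),(500,500),interpolation=3))
plan(s,[.527,.2299,.1477],1.7965,1)
```

```text
[ 0.39799485 -0.94246527 -2.61102132] [0.08473712 0.06507973 0.04910691] 0.017446228547978546
[-0.2, 1.8, 1.3] [0.0012, 0.0004, 0.0003]
```

View pics/21.png

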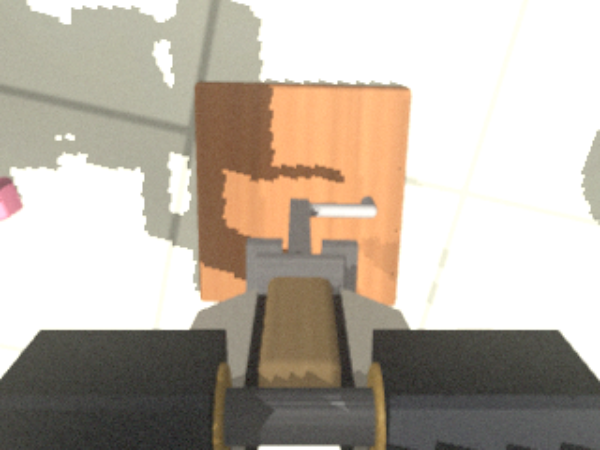

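View pics/21s.png

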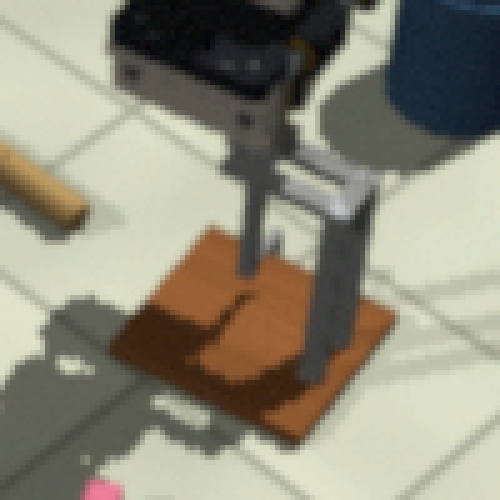

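>>> {"method": "move_arm", "body": {
  "increments": [
    [10,0,2,1,0,0,0],
    [10,0,1,1.5,0,0,0],
    [10,0,0,1.5,0,0,0],
    [10,0,0,1.2,0,0,0],
    [10,0,0,0,0,0,0]
  ]
}}

```text
time: 31.05
tool_pos: [0.5277, 0.2303, 0.1434]
tool_rot: [3.141, 0.0, 1.797]
contact_force: [0.5, 0.2, -1.2]
opening: 0.0175
```

>>> {"method": "move_arm", "body": {
  "increments": [
    [10,0,0,1,0,0,0],
    [10,0,0,0.5,0,0,0]
  ]
}}

```text
time: 31.3
tool_pos: [0.5278, 0.2303, 0.1419]
tool_rot: [3.141, 0.0, 1.797]
contact_force: [-0.0, 0.3, -2.5]
opening: 0.018
```

>>> {"method": "move_arm", "body": {
  "increments": [
    [10,0,0,0.6,0,0,0],
    [10,0,0,0,0,0,0]
  ]
}}

```text
time: 31.55
tool_pos: [0.5279, 0.2303, 0.1417]
tool_rot: [3.14, 0.0, 1.797]
contact_force: [-0.6, 0.4, -1.2]
opening: 0.0178
```

>>> {"method": "move_arm", "body": {
  "increments": [
    [10,0,0,0.6,0,0,0],
    [10,0,0,0,0,0,0]
  ]
}}

```text
time: 31.8
tool_pos: [0.5279, 0.2303, 0.1417]
tool_rot: [3.14, 0.0, 1.797]
contact_force: [-0.7, 0.2, -1.6]
opening: 0.0178
```

Run:
```python
from h import *
from cell import robot
s=dict(robot.observe());print(s["tool_pos"],s["contact_force"],s["torque"])
d=robot.read_camera("scene")
cv2.imwrite("pics/22s.png",cv2.resize(np.clip(d["img"][150:250,340:440,::-1]*1.6,0,255).astype(np.uint8),(500,500),interpolation=3))
```

```text
[0.52791482 0.2303352  0.14170686] [-0.69640329  0.2379194  -1.5787048 ] [0.00873135 0.10618021 0.05505432]
```

View pics/22s.png

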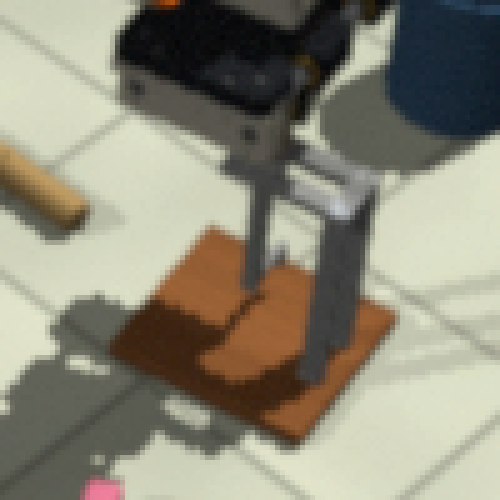

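>>> {"method": "move_arm", "body": {
  "increments": [
    [10,0,0,1.2,0,0,0],
    [10,0,0,1.2,0,0,0],
    [10,0,0,0,0,0,0]
  ]
}}

```text
time: 32.22
tool_pos: [0.528, 0.2304, 0.1418]
tool_rot: [3.138, 0.0, 1.797]
contact_force: [1.0, 0.6, -1.7]
opening: 0.018
```

>>> {"method": "move_arm", "body": {
  "increments": [
    [20,0,0,0,0,0,0],
    [24,0,0,0,0,0,0],
    [40,0,0,0,0,0,0],
    [60,0,0,0,0,0,0],
    [60,0,0,0,0,0,0]
  ]
}}

```text
time: 32.85
tool_pos: [0.5284, 0.2305, 0.1412]
tool_rot: [3.138, 0.0, 1.797]
contact_force: [0.8, 0.9, -0.9]
opening: 0.0497
```

Run:
```python
from h import *
from cell import robot
s=dict(robot.observe());print(s["tool_pos"],s["contact_force"],s["torque"])
c=robot.read_camera("wrist")
cv2.imwrite("pics/23.png",cv2.resize(np.clip(c["img"][130:370,160:480,::-1]*1.6,0,255).astype(np.uint8),(600,450)))
```

```text
[0.52841518 0.23049308 0.14116592] [ 0.75826849  0.94246693 -0.93270092] [0.0832998  0.01921663 0.02611075]
```

View pics/23.png

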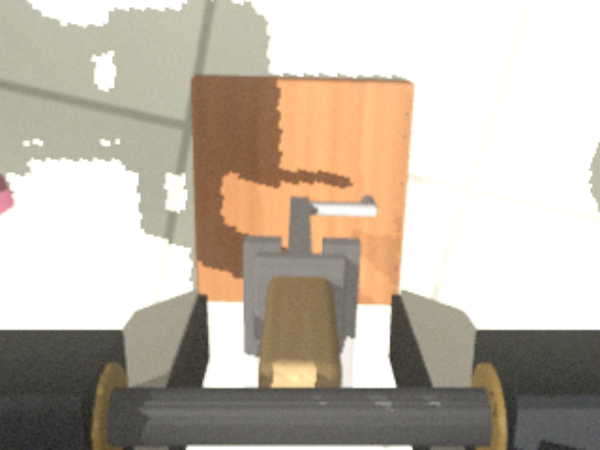

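Hangs free, upright. Retreat straight up.

>>> {"method": "move_arm", "body": {
  "increments": [
    [80,0,0,0,0,0,0],
    [91,0,0,-8,0,0,0],
    [91,0,0,-20,0,0,0],
    [91,0,0,-25,0,0,0],
    [91,0,0,-25,0,0,0],
    [91,0,0,-25,0,0,0],
    [91,0,-20,-15,0,0,0],
    [91,0,-40,0,0,0,0],
    [91,0,-30,0,0,0,0],
    [91,0,0,0,0,0,0],
    [91,0,0,0,0,0,0]
  ]
}}

```text
time: 34.28
tool_pos: [0.4394, 0.21, 0.2682]
tool_rot: [3.13, -0.0, 1.797]
contact_force: [0.4, 0.1, -1.0]
opening: 0.0909
```

Run:
```python
from h import *
from cell import robot
s=dict(robot.observe());print(s["time"],s["tool_pos"],s["contact_force"])
d=robot.read_camera("scene")["img"];t=robot.read_camera("top")["img"]
f=lambda im,x,y,w,h:np.clip(1.7*cv2.resize(im[y:y+h,x:x+w,::-1],(400,300),interpolation=3).astype(float),0,255).astype(np.uint8)
cv2.imwrite("pics/24.png",np.vstack([np.hstack([f(d,350,155,100,75),f(d,180,240,160,120)]),np.hstack([f(d,0,0,640,480),f(t,0,0,640,480)])]))
```

```text
34.275 [0.43942357 0.21001008 0.26821136] [ 0.36417937  0.11627054 -0.95021613]
```

View pics/24.png

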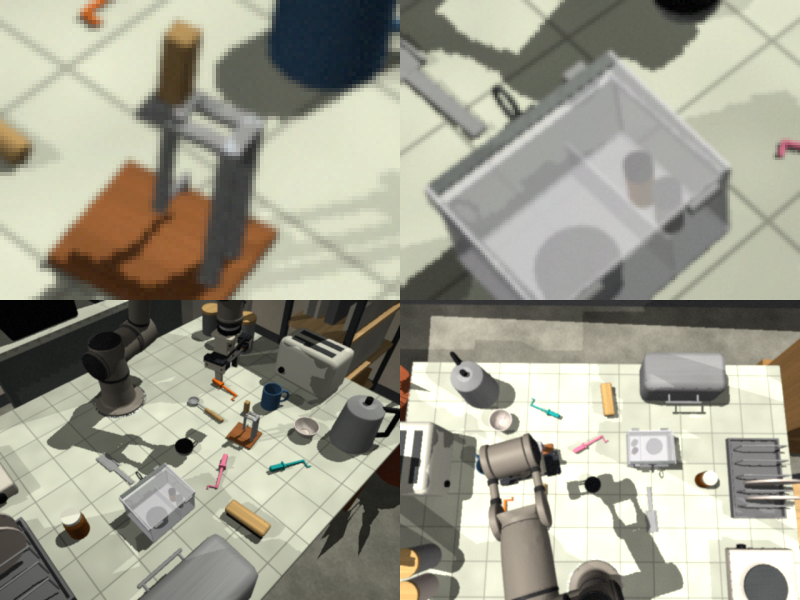

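```bash
python3 -c "
from cell import robot
print(robot.hand_in())"
```

```text
the job is handed in; nothing more can be done
None
```

I shut the lid with the hook pole, hung the pole back in its bracket and handed the job in at about 34 s of the 72 s allowed.

- **Pull:** the highest force I read at the ring was about 10 N, once against the catch and once at the hard stop, against the 18 N limit. I only read the force at the end of each move, so brief peaks in between were not seen. It fell to about 5 N as the catch snapped over, then rose at the stop about 8 mm further down.
- **Lid:** after I raised the hook the force dropped to the pole's own weight. The ring stayed at about z = 0.114 m, a lid angle of roughly 0.12 rad. The lid was still shut in the last pictures, 10 s later.
- **Pole:** the last pictures show it hanging by its collar in the slot as at the start. The gripper is open and clear of it.
- **Rest of the ledge:** nothing else looked moved in the overview pictures.
- **Mishap:** on the first approach to the handle the arm stopped about 14 mm to one side, with no contact. I corrected that before gripping.
- **Disagreement:** the cameras put the hook's height up to 2 to 3 mm apart from the position I worked out from the grip. I took a height between the two for entering the ring, and the hook passed in and out without any contact force that I could see.

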